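Clear the laser cutter's bed drawer

ROBOT

A 6-joint arm with a two-finger parallel gripper is mounted at the origin on the work surface. World frame = base frame: x ahead of the robot, y to its left, z up, the work surface at z = 0. Lengths are in m, angles in rad, forces in N, time in s.
With the tool pointing down it reaches from about 0.25 to 0.775 m from the base axis. Payload 4 kg.
Tool frame: the origin (TCP) lies at the very end of the fingers, on their centre line; the grasp point (between the pads) lies 19 mm behind it; z points along the fingers, x is the direction in which the jaws open and shut, and the axes are right-handed (so a half turn about z gives the same grasp; the last joint's range is limited). The gripper opens to 94 mm and grips with 3 to 60 N. Pads are 16 mm wide; open, the fingers measure 119 mm over their backs; the gripper's body (75 mm by 177 mm) begins 78 mm behind the grasp point.
Start: joints at [1.041, 0.087, 1.371, -0, 1.684, -0.103], TCP at [0.228, 0.501, 0.168] pointing down, gripper open.
Joint ranges: [-3.1, 3.1], [-0.76, 2.03], [0.27, 2.55], [-1.08, 4.22], [0.17, 2.65], [-2.57, 2.57]. Speed limits (rad/s): [2.79, 2.79, 3.14, 3.14, 3.14, 3.14].

INTERFACE

Orientations are given as a 3x3 rotation matrix whose columns are the frame's x, y, z axes.
In Python, from plant import r, snapshot, calibration, ticket gives the robot as it stands.
- The arm moves only by the tool arm_command, never from a script. Its argument "increments" is a list of rows, each a list of 5 numbers: the opening, from 0 (shut) to 1 (fully open), then the shift along the tool's x, y, z in cm, then the turn about the tool's z in degrees. In form: [[grip, dx, dy, dz, yaw], ...]. A call has 1 to 20 rows; each row shifts and turns the commanded pose from where the row before left it, along the tool's axes as they then stand; what a row does not reach is not made up. A row lasts 1/10 s, in which the tool goes at most 50 mm and 8.59 degrees, less where a joint would pass 70% of its speed; a pose out of reach is approached as far as the arm can. A call with a gripper value outside its range is refused whole. The fingers move at their own pace and stop on an object; "grip_force" is the grip in N (left out, the last holds). Time passes only in rows, so rows that do not move let the fingers close. It gives the time, the measured TCP pose, the force and the opening at its end, in the units of the state.
- r.state(): the state, without advancing time (a new reading comes with each control period).
- snapshot(name): name is "side" or "top"; returns the picture (384x512x3 uint8, red, green, blue); there is no depth.
- calibration(name): a dict with "vertical_fov" (degrees; the focal length in pixels is half the picture's height over the tangent of half this angle, whatever the lens; pixels are square), "cx", "cy" (the principal point, pixels), "T" (4x4, takes a point from camera to world coordinates). Camera axes: x right, y down, z forward; pixel columns grow to the right and rows downward; lengths in m; the calibration is good to about 2 mm. A picture is of the moment at which its call begins. calibration takes no time and is no camera call.
- ticket.sign_off(): hands the job in, once; it reports no verdict.
The state is a dict: "time": time; "q": joint angles; "dq": joint speeds; "joint_efforts": joint torques, N m; "eef_pos": TCP position; "tcp_rot": TCP orientation; "contact_force": force on the tool from outside, world axes, zero at the start; "torque": the same for the moment, N m; "gripper_width": finger opening in m.
Only numpy, scipy, OpenCV 4.12 (cv2) and the standard library are available. Lean on these libraries where they do the work, as an engineer would, in place of code of your own. Each camera call takes 0.05 s, during which the arm holds its last target.

TASK

Clear the laser cutter's bed for the next job: pull the bed drawer out by its handle until it locks, then push the three plywood offcuts off the bed plate into the open scrap bin beside the drawer with the scraper block, keeping the gripper itself off the sooty pieces. Set the scraper block back upright on the bench, then press down the release paddle on the drawer's front and slide the drawer fully home, with all three offcuts left in the bin. Leave the stack of blanks, the spool and the wash bottle where they are.

Things in the scene. Friction and masses are not known exactly. Their poses are not given: they have to be found in the camera images.
- machine: Low white bench-top laser cutter, fixed, 340 deep x 420 wide x 156 mm high, tinted window in its lid. Origin: middle of the lower edge of its front face, at bench height. x points straight back into the machine, y left along its front (seen from the robot), z up; yaw varies. The drawer comes out along -x. Bin on one side of the drawer's path, blanks on the other; which is which varies.
- drawer (a joint): Bed drawer's travel in m: 0 = home (panel flush on the machine's face), 0.177 = end stop. The lock clicks in at about 0.172; locked, the drawer has 4 mm of play (0.172 to 0.177) and cannot be pushed in. May start up to 15 mm ajar. About 2 N of friction, and 3 to 4 N more from the lock's ramp over the last 35 mm of pulling. Stays where it is left.
- handle (a point): Middle of the drawer's bow handle: level round steel bar 12 mm thick, 110 mm between its end posts, parallel to the machine's y, 112 mm above the bench, bar axis 42 mm in front of the drawer's front panel (36 mm free gap), nothing below it. Moves with the drawer. The panel is 250 mm wide, 14 mm thick, from 52 to 128 mm above the bench.
- bed_mid (a point): Centre of the top of the drawer's flat steel bed plate, 82 mm above the bench; moves with the drawer. The plate is 175 mm along the machine's x and 250 mm along its y; left and right edges are open, without lips. Along its front edge stands the front panel (46 mm higher than the plate); its rear edge meets the machine's face when the drawer is out.
- release (a joint): Downward travel of the release paddle in m: 0 = up (sprung), 0.010 = fully down. The lock is free from about 0.007; that takes about 5 N, fully down about 6.5 N. With the drawer locked out, hold it down until the drawer has gone in about 25 mm; after that it no longer matters. It also dips by itself as the lock clicks in.
- paddle_top (a point): Centre of the top of the release paddle: flat black ledge on the drawer's front, 60 mm wide along the machine's y, reaching 35 mm out from the front panel, top 98 mm above the bench, 110 mm to the right (-y) of the handle's middle. The point is 17 mm in front of the panel, which rises 30 mm above the ledge and can be pushed against. Moves with drawer and paddle.
- bin: Open grey scrap bin, fixed on the bench, 170 (its x) x 116 (its y) x 46 mm high, walls and floor 4 mm. Origin: centre of its underside; axes parallel to the machine's. Stands before the machine's face, left (+y) or right (-y) of the drawer's path: with the drawer out, the plate's side edge overhangs the bin's near wall by 11 mm, so what goes over that edge drops in.
- strip: Plywood offcut, flat strip 58 x 14 x 6 mm, long along its x, lying on the bed plate (inside the machine at the start). Origin: centre of its underside.
- angle: Plywood offcut, flat L shape in a 42 (x) x 30 (y) mm outline with legs 12 mm wide, 6 mm thick, on the bed plate at the start. Origin: underside, centre of the outline.
- disc: Plywood offcut, flat disc 36 mm across and 6 mm thick, on the bed plate at the start. Origin: centre of its underside.
- scraper: Scraper block standing upright on the bench, left or right of the machine: white sole 140 mm long (its x) x 32 mm wide (its y) x 18 mm high, and on it a black grip rib 104 mm long x 22 mm thick (y), from 18 to 70 mm above the sole's underside. 0.13 to 0.22 kg. Origin: centre of the sole's underside. Push with the long side of the sole.
- blanks: Bystander: loose stack of plywood blanks 140 x 95 x 42 mm on the bench, on the side of the drawer opposite the bin. Origin: centre of its underside.
- spool: Bystander: small black filament spool lying flat, 116 mm across, 48 mm high, on the side of the bench opposite the scraper block. Origin: centre of its underside.
- wash_bottle: Bystander: white wash bottle with blue cap and bent spout, 62 mm across, about 180 mm high, on the bench to the right. Origin: centre of its underside.

How it is judged:
By the outcome, as a careful person would: the job done as asked, in the order asked, and still so for the second after the job is handed in, with the robot touching nothing.
It also fails if it takes over 72 s, if anything falls off the work surface, if the arm or the gripper's body presses on something with over 40 N, if the wrist force passes 120 N, or if a joint passes its speed limit or range.

## Working session

There is one attempt and no reset: what is moved stays moved. The work goes in short steps, Python scripts to look and compute and a tool call to move; the robot and the scene stay as the last step left them, time stands still between calls to the robot, and variables do not carry over. Pictures are saved under pics/ and viewed, and the job is handed in when it is done.

Besides the shell and the picture viewer there is one more tool, called after "Call:" in YAML: its name, and indented under it one key for each argument. arm_command: Moves the arm, as the interface text tells. Its arguments: {"type":"object","properties":{"increments":{"type":"array","items":{"type":"array","items":{"type":"number"}}},"grip_force":{"type":"number"}},"required":["increments"]}

```bash
ls; mkdir -p pics; python3 - <<'E'
from plant import r,snapshot,calibration
import cv2,numpy as np
for n in("side","top"):
    im=snapshot(n); cv2.imwrite(f"pics/{n}0.png",im[:,:,::-1]); c=calibration(n); print(n,c["vertical_fov"],c["cx"],c["cy"]);print(np.round(c["T"],4))
s=r.state();print(s)
E
```

```text
pics
side 46.053113203059596 253.82146268609154 190.50888425268246
[[-0.993  -0.083   0.0835  0.5107]
 [-0.1177  0.7149 -0.6892  0.8505]
 [-0.0025 -0.6943 -0.7197  1.0084]
 [ 0.      0.      0.      1.    ]]
top 43.92671280773774 258.9520319221697 191.10134494715456
[[ 0.0103 -0.9987  0.0502  0.5187]
 [-0.9999 -0.011  -0.0131  0.006 ]
 [ 0.0136 -0.05   -0.9987  1.5113]
 [ 0.      0.      0.      1.    ]]
{'time': 0.1, 'q': array([ 1.04087733e+00,  8.78846139e-02,  1.37205756e+00, -1.23085157e-05,
        1.68359731e+00, -1.03108905e-01]), 'dq': array([-1.77667477e-03, -9.64059536e-04, -4.24497134e-03, -7.80346636e-05,
        1.34896767e-03, -6.84998431e-05]), 'joint_efforts': array([ 2.37980566e-03, -3.41252589e+01, -3.03301799e+01,  7.19640730e-02,
        3.03895294e-02, -8.63766309e-05]), 'eef_pos': array([0.227416  , 0.50017601, 0.16704248]), 'tcp_rot': array([[ 4.13969479e-01,  9.10290241e-01, -9.73493328e-04],
       [ 9.10288699e-01, -4.13970581e-01, -1.68599149e-03],
       [-1.93773920e-03, -1.88210957e-04, -9.99998105e-01]]), 'contact_force': array([ 0.94506916,  0.81899019, -0.68638184]), 'torque': array([-0.03173042, -0.00267845, -0.0011848 ]), 'gripper_width': 0.09427993416394867}
```

View pics/side0.png

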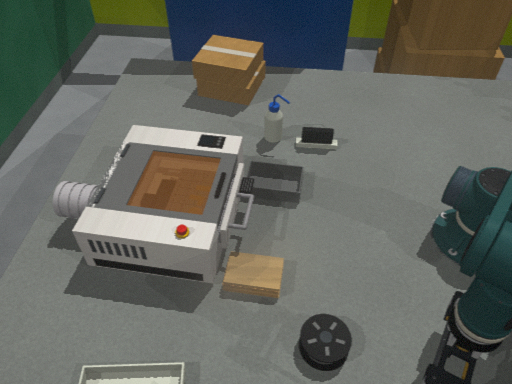

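View pics/top0.png

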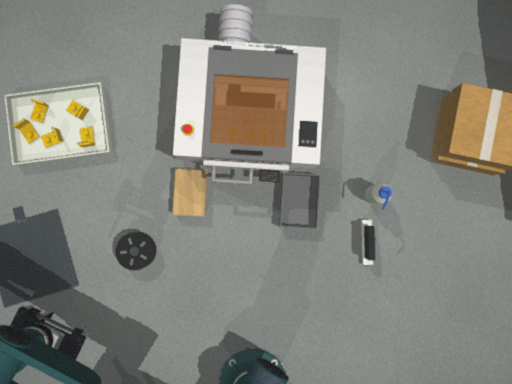

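```bash
cat > h.py <<'E'
from plant import r,snapshot,calibration
import cv2,numpy as np
def ray(n,uv,z,inv=False):
    c=calibration(n);f=192/np.tan(np.radians(c["vertical_fov"]/2));T=np.array(c["T"])
    d=T[:3,:3]@np.array([(uv[0]-c["cx"])/f,(uv[1]-c["cy"])/f,1]);o=T[:3,3]
    return o+d*(z-o[2])/d[2]
def proj(n,p):
    c=calibration(n);f=192/np.tan(np.radians(c["vertical_fov"]/2));T=np.array(c["T"])
    q=T[:3,:3].T@(np.array(p)-T[:3,3]);return np.array([c["cx"]+f*q[0]/q[2],c["cy"]+f*q[1]/q[2]])
def crop(im,x0,y0,x1,y1,k,name):
    im=cv2.resize(im[y0:y1,x0:x1,::-1],None,fx=k,fy=k,interpolation=cv2.INTER_CUBIC);cv2.imwrite("pics/"+name,im)
E
python3 - <<'E'
import cv2
from h import *
t=cv2.imread("pics/top0.png")[:,:,::-1];s=cv2.imread("pics/side0.png")[:,:,::-1]
crop(t,165,140,395,280,3,"t0a.png");crop(s,200,110,350,300,4,"s0a.png") if 0 else crop(s,190,110,350,260,4,"s0a.png")
E
```

```text
(no output)
```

View pics/t0a.png

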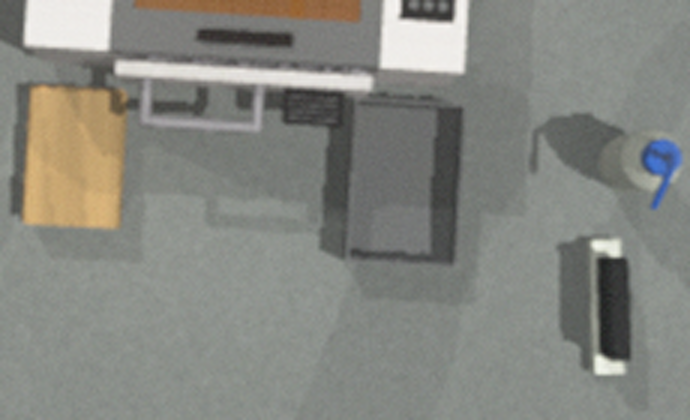

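View pics/s0a.png

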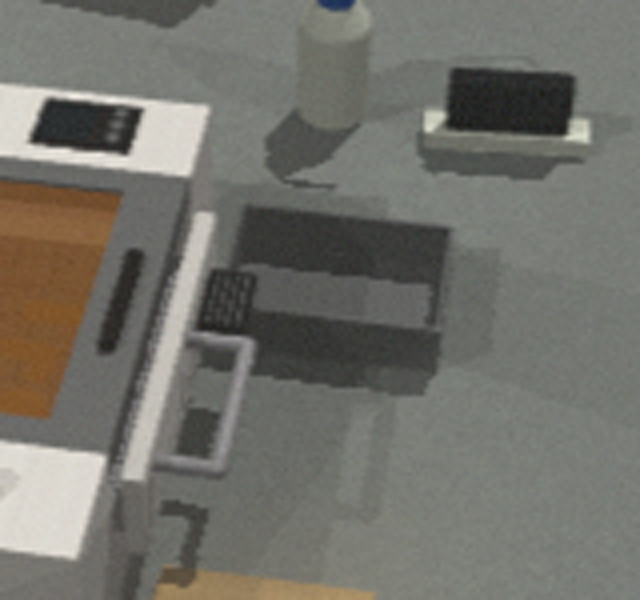

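```bash
python3 - <<'E'
from h import *
T=lambda u,v,z:ray("top",(165+(u+.5)/3-.5,140+(v+.5)/3-.5),z)
S=lambda u,v,z:ray("side",(190+(u+.5)/4-.5,110+(v+.5)/4-.5),z)
def pr(n,*p): print(n,np.round(p,4).tolist())
a,b=T(145,122,.112),T(261,128,.112); pr("handle",a,b,(a+b)/2, np.degrees(np.arctan2(-(a-b)[0],(a-b)[1])))
a,b=T(115,75,.128),T(372,89,.128); pr("panel",a,b,(a+b)/2,np.degrees(np.arctan2(-(a-b)[0],(a-b)[1])))
pr("paddle",T(314,107,.098))
a,b=T(25,47,.156),T(466,73,.156);pr("mach",a,b,(a+b)/2,np.degrees(np.arctan2(-(a-b)[0],(a-b)[1])))
pr("bin rim",T(352,96,.046),T(462,107,.046),T(345,258,.046),T(455,265,.046))
a,b=T(614,258,.07),T(613,359,.07);pr("rib top",a,b)
pr("sole",T(590,239,.018),T(618,239,.018),T(594,374,.018),T(625,374,.018))
pr("S handle",S(240,343,.112),S(215,466,.112)); pr("S paddle",S(229,300,.098))
pr("S rib top corners",S(452,68,.07),S(577,73,.07)); pr("S sole near top edge",S(424,140,.018),S(590,143,.018))
pr("S bin rim",S(247,206,.046),S(452,229,.046),S(440,328,.046))
pr("blanks",T(33,86,.042),T(126,88,.042),T(24,224,.042),T(119,228,.042))
pr("bottle",T(640,160,.0),T(660,157,.18))
pr("spool",ray("top",(135,251),.048))
E
```

```text
Traceback (most recent call last):
ValueError: setting an array element with a sequence. The requested array has an inhomogeneous shape after 1 dimensions. The detected shape was (4,) + inhomogeneous part.
```

```bash
python3 - <<'E'
from h import *
T=lambda u,v,z:ray("top",(165+(u+.5)/3-.5,140+(v+.5)/3-.5),z)
S=lambda u,v,z:ray("side",(190+(u+.5)/4-.5,110+(v+.5)/4-.5),z)
def pr(n,*p): print(n,[np.round(x,4).tolist() for x in p])
a,b=T(145,122,.112),T(261,128,.112); pr("handle",a,b,(a+b)/2, np.degrees(np.arctan2(-(a-b)[0],(a-b)[1])))
a,b=T(115,75,.128),T(372,89,.128); pr("panel",a,b,(a+b)/2,np.degrees(np.arctan2(-(a-b)[0],(a-b)[1])))
pr("paddle",T(314,107,.098))
a,b=T(25,47,.156),T(466,73,.156);pr("mach",a,b,(a+b)/2,np.degrees(np.arctan2(-(a-b)[0],(a-b)[1])))
pr("bin rim",T(352,96,.046),T(462,107,.046),T(345,258,.046),T(455,265,.046))
a,b=T(614,258,.07),T(613,359,.07);pr("rib top",a,b)
pr("sole",T(590,239,.018),T(618,239,.018),T(594,374,.018),T(625,374,.018))
pr("S handle",S(240,343,.112),S(215,466,.112)); pr("S paddle",S(229,300,.098))
pr("S rib top corners",S(452,68,.07),S(577,73,.07)); pr("S sole near top edge",S(424,140,.018),S(590,143,.018))
pr("S bin rim",S(247,206,.046),S(452,229,.046),S(440,328,.046))
pr("blanks",T(33,86,.042),T(126,88,.042),T(24,224,.042),T(119,228,.042))
pr("bottle",T(640,160,.0),T(660,157,.18))
pr("spool",ray("top",(135,251),.048))
E
```

```text
handle [[0.6192, 0.1232, 0.112], [0.6146, 0.0094, 0.112], [0.6169, 0.0663, 0.112], -2.325]
panel [[0.6635, 0.1517, 0.128], [0.6527, -0.0982, 0.128], [0.6581, 0.0267, 0.128], -2.4627]
paddle [[0.637, -0.043, 0.098]]
mach [[0.6863, 0.2346, 0.156], [0.6664, -0.1858, 0.156], [0.6763, 0.0244, 0.156], -2.7102]
bin rim [[0.6532, -0.0838, 0.046], [0.6431, -0.1974, 0.046], [0.4867, -0.0779, 0.046], [0.4806, -0.1908, 0.046]]
rib top [[0.4899, -0.3484, 0.07], [0.3885, -0.3473, 0.07]]
sole [[0.5085, -0.336, 0.018], [0.5088, -0.3654, 0.018], [0.3681, -0.3401, 0.018], [0.3683, -0.3726, 0.018]]
S handle [[0.624, 0.0118, 0.112], [0.6264, 0.1211, 0.112]]
S paddle [[0.6387, -0.042, 0.098]]
S rib top corners [[0.4926, -0.3613, 0.07], [0.389, -0.3665, 0.07]]
S sole near top edge [[0.5108, -0.3279, 0.018], [0.3718, -0.34, 0.018]]
S bin rim [[0.6453, -0.1982, 0.046], [0.4834, -0.1902, 0.046], [0.4876, -0.0821, 0.046]]
blanks [[0.6601, 0.2449, 0.042], [0.6592, 0.1492, 0.042], [0.5181, 0.2514, 0.042], [0.515, 0.1541, 0.042]]
bottle [[0.5927, -0.3935, 0.0], [0.5869, -0.3647, 0.18]]
spool [[0.4053, 0.3627, 0.048]]
```

Call:
arm_command:
  increments:
    - [1,0,0,-0.2,8.5]
    - [1,0,0,-0.2,8.5]
    - [1,0,0,-0.2,8.5]
    - [1,0,0,-0.2,8.5]
    - [0.42,0,0,-0.2,8.5]
    - [0.42,0,0,-0.2,8.5]
    - [0.42,0,0,-0.2,8.5]
    - [0.42,0,0,-0.2,8.5]
    - [0.42,3.7,3.8,0,0]
    - [0.42,3.7,3.8,0,0]
    - [0.42,3.7,3.8,0,0]
    - [0.42,3.7,3.8,0,0]
    - [0.42,3.7,3.8,0,0]
    - [0.42,3.7,3.8,0,0]
    - [0.42,3.7,3.8,0,0]
    - [0.42,3.7,3.8,0,0]
    - [0.42,3.7,3.8,0,0]
    - [0.42,3.7,3.8,0,0]
    - [0.42,3.7,3.8,0,0]
    - [0.42,0,0,0,0]

```text
time: 2.1
eef_pos: [0.5965, 0.0852, 0.1815]
tcp_rot: [[0.999, -0.05, -0.002], [-0.05, -0.999, -0.002], [-0.002, 0.002, -1.0]]
contact_force: [-0.0, -0.5, -1.2]
gripper_width: 0.0396
```

```bash
cat >> h.py <<'E'
def st():
    s=r.state();R=s["tcp_rot"];print("t",round(s["time"],2),"p",np.round(s["eef_pos"],4),"head",round(np.degrees(np.arctan2(R[1,0],R[0,0])),2),"tilt",np.round(R[:,2],3),"F",np.round(s["contact_force"],1),"w",round(s["gripper_width"],4));return s
def to(p):
    "delta to world target in tool axes, cm"
    s=st();print("tool delta cm",np.round(100*s["tcp_rot"].T@(np.array(p)-s["eef_pos"]),2))
E
python3 - <<'E'
from h import *
to([.619,.067,.093])
crop(snapshot("top"),165,140,395,280,3,"t1.png")
crop(snapshot("side"),190,110,350,260,4,"s1.png")
E
```

```text
t 2.1 p [0.5965 0.0852 0.1815] head -2.87 tilt [-0.002 -0.002 -1.   ] F [-0.  -0.5 -1.2] w 0.0396
tool delta cm [2.35 1.68 8.85]
```

View pics/s1.png

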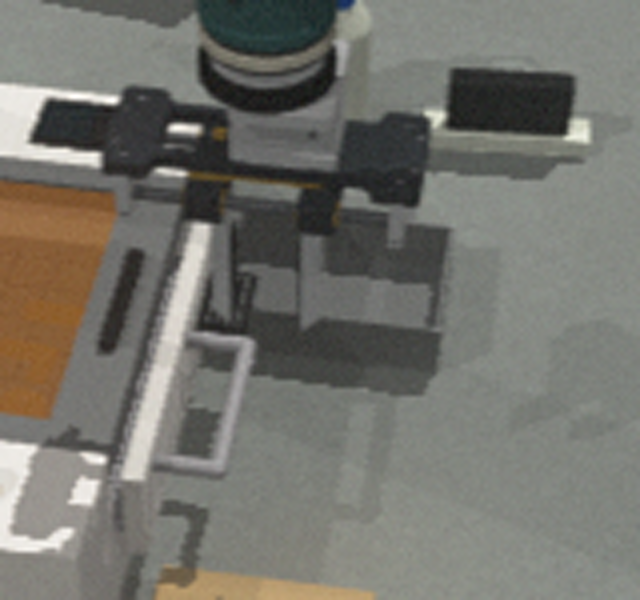

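Call:
arm_command:
  increments:
    - [0.42,1.2,0.9,0,0]
    - [0.42,1.2,0.9,0,0]
    - [0.42,0,0,2.0,0]
    - [0.42,0,0,2.5,0]
    - [0.42,0,0,2.2,0]
    - [0.42,0,0,1.2,0]
    - [0.42,0,0,0.9,0]
    - [0.42,0,0,0,0]

```text
time: 3.0
eef_pos: [0.6169, 0.0717, 0.0951]
tcp_rot: [[0.999, -0.042, -0.002], [-0.042, -0.999, -0.0], [-0.002, 0.0, -1.0]]
contact_force: [-0.4, -0.1, 0.6]
gripper_width: 0.0394
```

```bash
python3 - <<'E'
from h import *
to([.619,.067,.093])
crop(snapshot("side"),190,110,350,260,4,"s2.png")
E
```

```text
t 3.0 p [0.6169 0.0717 0.0951] head -2.42 tilt [-0.002 -0.    -1.   ] F [-0.4 -0.1  0.6] w 0.0394
tool delta cm [0.23 0.46 0.21]
```

View pics/s2.png

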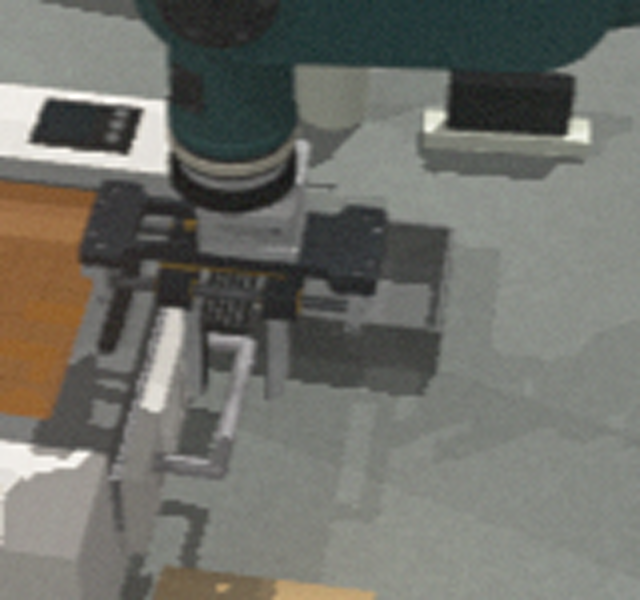

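Call:
arm_command:
  increments:
    - [0,0,0,0.2,0]
    - [0,0,0,0,0]
    - [0,0,0,0,0]
    - [0,0,0,0,0]
    - [0,0,0,0,0]
    - [0,0,0,0,0]
  grip_force: 30

```text
time: 3.65
eef_pos: [0.6174, 0.0715, 0.0942]
tcp_rot: [[0.999, -0.043, 0.0], [-0.043, -0.999, 0.0], [0.0, -0.0, -1.0]]
contact_force: [-0.5, 0.5, -0.2]
gripper_width: 0.0003
```

```bash
python3 - <<'E'
from h import *
st()
crop(snapshot("side"),210,150,290,250,6,"s3.png")
crop(snapshot("top"),190,150,320,250,5,"t3.png")
print(proj("side",[.617,.0715,.094]),proj("top",[.617,.0715,.094]))
E
```

```text
t 3.65 p [0.6174 0.0715 0.0942] head -2.46 tilt [ 0.  0. -1.] F [-0.5  0.5 -0.2] w 0.0003
[249.49779006 216.42257268] [230.85400693 181.71099305]
```

View pics/s3.png

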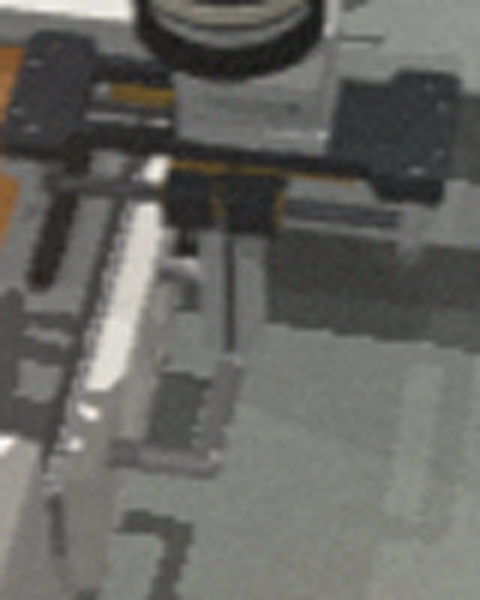

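View pics/t3.png

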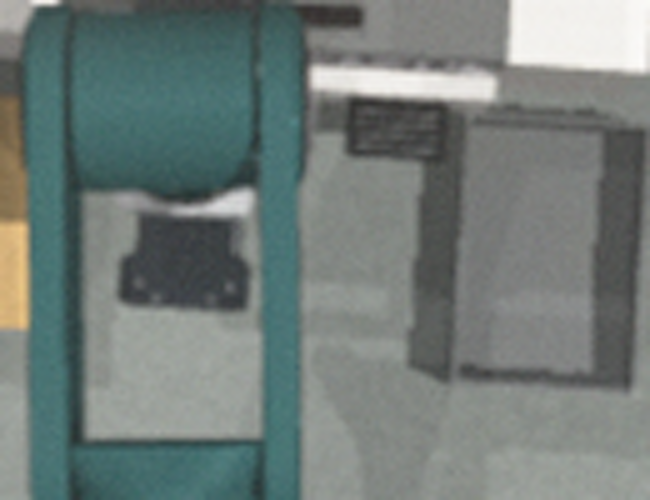

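```bash
python3 - <<'E'
from h import *
p=proj("side",[.5965,.0852,.1815]);print((p-[190,110])*4)
p=proj("side",[.6169,.0717,.0951]);print((p-[190,110])*4)
s=cv2.imread("pics/side0.png")[:,:,::-1]
print(proj("side",[.2274,.5002,.167]))
crop(s,412,284,512,384,6,"s0b.png")
t=cv2.imread("pics/top0.png")[:,:,::-1]
print(proj("top",[.2274,.5002,.167]))
crop(t,0,284,100,384,6,"t0b.png")
E
```

```text
[266.48505877 353.71356882]
[238.08731556 424.85117995]
[431.99722239 386.49341199]
[ 73.25042947 318.1913941 ]
```

View pics/s0b.png

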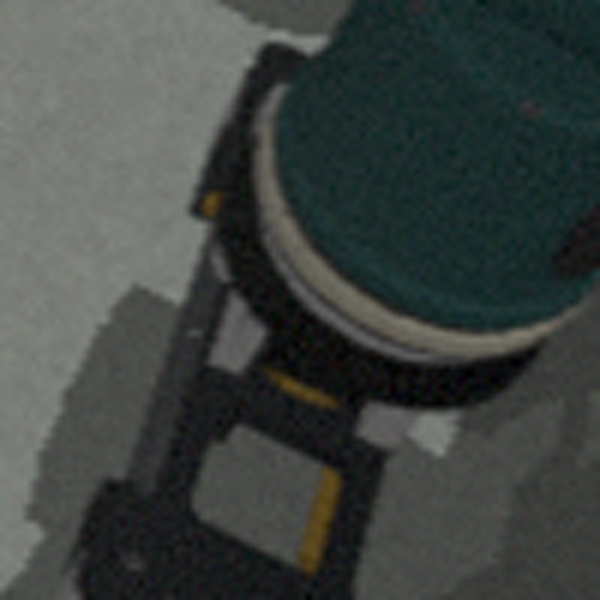

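View pics/t0b.png

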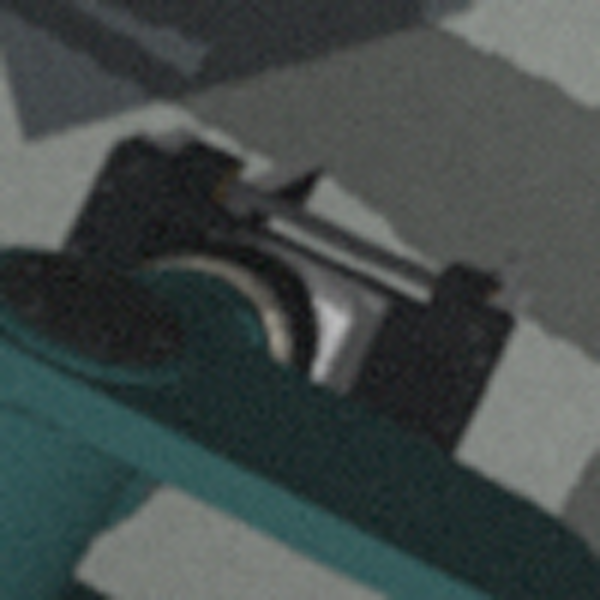

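View pics/t1.png

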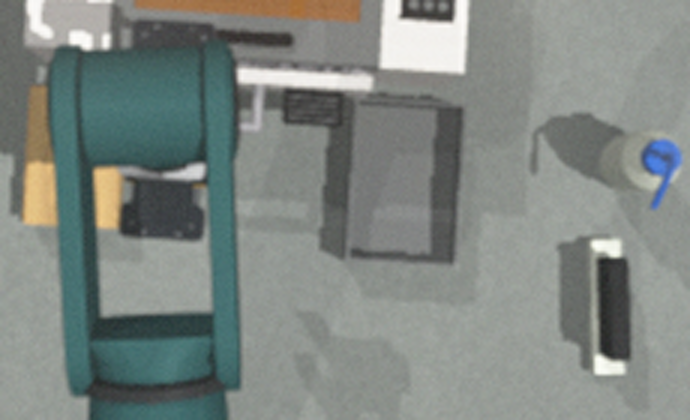

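```bash
python3 - <<'E'
from h import *
for z in(.19,.22,.25): print(z,ray("top",(190+184/5,150+290/5),z),"t1",ray("top",(165+162/3,140+225/3),z+.085))
# side: bar & fingers x
for u,v in((232,352),(205,345),(262,350)): 
  for z in (.094,.118): print(ray("side",(210+u/6,150+v/6),z))
E
```

```text
0.19 [0.53719462 0.07732741 0.19      ] t1 [0.51766729 0.09268474 0.275     ]
0.22 [0.53677423 0.07570896 0.22      ] t1 [0.51769185 0.09058236 0.305     ]
0.25 [0.53635385 0.07409051 0.25      ] t1 [0.51771641 0.08847998 0.335     ]
[0.62267144 0.04432703 0.094     ]
[0.61973367 0.06548761 0.118     ]
[0.63533525 0.04153528 0.094     ]
[0.63206508 0.06276914 0.118     ]
[0.60936715 0.04156455 0.094     ]
[0.60677859 0.06279764 0.118     ]
```

Call:
arm_command:
  increments:
    - [0.42,0,0,0,0]
    - [0.42,0,0,0,0]
    - [0.42,0.1,0,0,0]
    - [0.42,0,0,0.8,0]
    - [0.42,0,0,0.8,0]
    - [0.42,0,0,0.6,0]
    - [0.42,0,0,0.4,0]
    - [0.42,0,0,0,0]

```text
time: 4.55
eef_pos: [0.6176, 0.0715, 0.0667]
tcp_rot: [[0.999, -0.043, -0.002], [-0.043, -0.999, 0.0], [-0.002, 0.0, -1.0]]
contact_force: [-0.9, 0.7, 0.2]
gripper_width: 0.0394
```

```bash
python3 - <<'E'
from h import *
st()
crop(snapshot("side"),210,150,290,250,6,"s4.png")
E
```

```text
t 4.55 p [0.6176 0.0715 0.0667] head -2.45 tilt [-0.002  0.    -1.   ] F [-0.9  0.7  0.2] w 0.0394
```

View pics/s4.png

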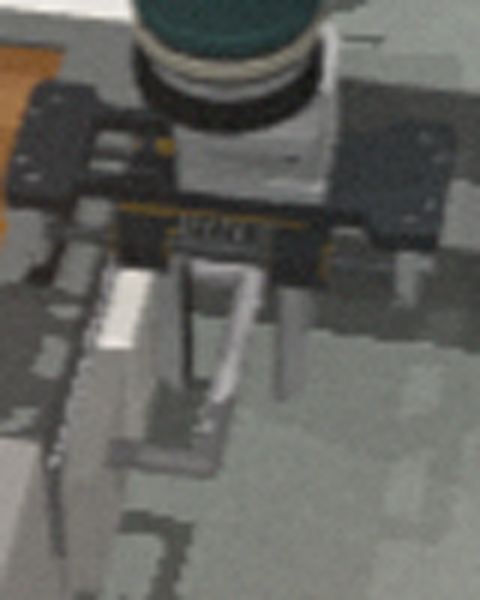

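Call:
arm_command:
  increments:
    - [0,0,0,0,0]
    - [0,0,0,0,0]
    - [0,0,0,0,0]
    - [0,0,0,0,0]
    - [0,0,0,0,0]
  grip_force: 30

```text
time: 5.1
eef_pos: [0.6191, 0.0715, 0.0685]
tcp_rot: [[0.999, -0.043, 0.002], [-0.043, -0.999, 0.0], [0.002, -0.0, -1.0]]
contact_force: [1.3, 0.6, -0.7]
gripper_width: 0.0108
```

Call:
arm_command:
  increments:
    - [0,-0.6,0,0,0]
    - [0,-1.2,0,0,0]
    - [0,-1.6,0,0,0]
    - [0,-1.6,0,0,0]
    - [0,-1.6,0,0,0]
    - [0,-1.6,0,0,0]
    - [0,-1.6,0,0,0]
    - [0,-1.6,0,0,0]
    - [0,-1.4,0,0,0]
    - [0,-1.2,0,0,0]
    - [0,-1.0,0,0,0]
    - [0,-0.8,0,0,0]
    - [0,-0.6,0,0,0]
    - [0,0,0,0,0]

```text
time: 6.5
eef_pos: [0.4538, 0.0801, 0.0685]
tcp_rot: [[0.999, -0.042, 0.0], [-0.042, -0.999, 0.003], [0.0, -0.003, -1.0]]
contact_force: [0.4, 6.2, 0.6]
gripper_width: 0.0111
```

```bash
python3 - <<'E'
from h import *
st()
cv2.imwrite("pics/s5.png",snapshot("side")[:,:,::-1])
E
```

```text
t 6.5 p [0.4538 0.0801 0.0685] head -2.42 tilt [ 0.     0.003 -1.   ] F [0.4 6.2 0.6] w 0.0111
```

View pics/s5.png

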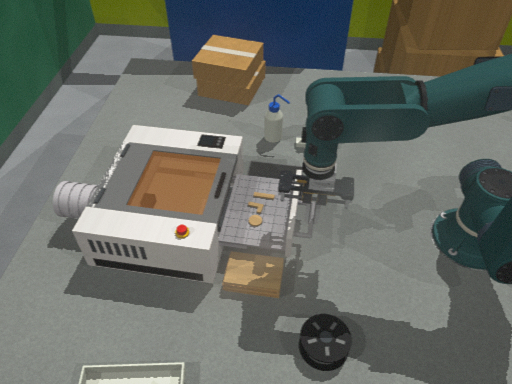

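Call:
arm_command:
  increments:
    - [0,-0.4,0,0,0]
    - [0,-0.3,0,0,0]
    - [0,-0.3,0,0,0]
    - [0,0,0,0,0]
    - [0,0,0,0,0]

```text
time: 7.05
eef_pos: [0.4492, 0.0803, 0.0685]
tcp_rot: [[0.999, -0.043, 0.011], [-0.043, -0.999, 0.003], [0.01, -0.004, -1.0]]
contact_force: [12.9, 5.3, -6.9]
gripper_width: 0.011
```

Call:
arm_command:
  increments:
    - [0,0.6,0,0,0]
    - [0,0.5,0,0,0]
    - [0,0.4,0,0,0]
    - [0,0,0,0,0]

```text
time: 7.45
eef_pos: [0.4536, 0.0801, 0.0683]
tcp_rot: [[0.999, -0.042, -0.014], [-0.042, -0.999, 0.003], [-0.014, -0.003, -1.0]]
contact_force: [-13.0, 6.2, 11.2]
gripper_width: 0.0109
```

Call:
arm_command:
  increments:
    - [0,-0.7,0,0,0]
    - [0.42,0,0,0,0]
    - [0.42,0,0,0,0]
    - [0.42,0,0,0,0]
    - [0.42,0,0,-1.5,0]
    - [0.42,0,0,-3,0]
    - [0.42,0,0,-4,0]
    - [0.42,-4.0,2,-3,0]
    - [0.8,-4.0,4,-1,0]
    - [0.8,-4,4,0,0]
    - [0.8,-4,4,0,-8]
    - [0.8,0,4,0,-8]
    - [0.8,0,4,0,-8]

```text
time: 8.75
eef_pos: [0.3207, -0.1052, 0.1907]
tcp_rot: [[0.948, 0.318, 0.002], [0.318, -0.948, -0.002], [0.002, 0.002, -1.0]]
contact_force: [0.2, -0.5, 0.0]
gripper_width: 0.074
```

```bash
python3 - <<'E'
from h import *
st()
t=snapshot("top");s=snapshot("side")
cv2.imwrite("pics/t6f.png",t[:,:,::-1]);cv2.imwrite("pics/s6f.png",s[:,:,::-1])
crop(t,165,140,395,280,3,"t6.png");crop(s,190,110,350,260,5,"s6.png")
E
```

```text
t 8.75 p [ 0.3207 -0.1052  0.1907] head 18.53 tilt [ 0.002 -0.002 -1.   ] F [ 0.2 -0.5  0. ] w 0.074
```

View pics/t6.png

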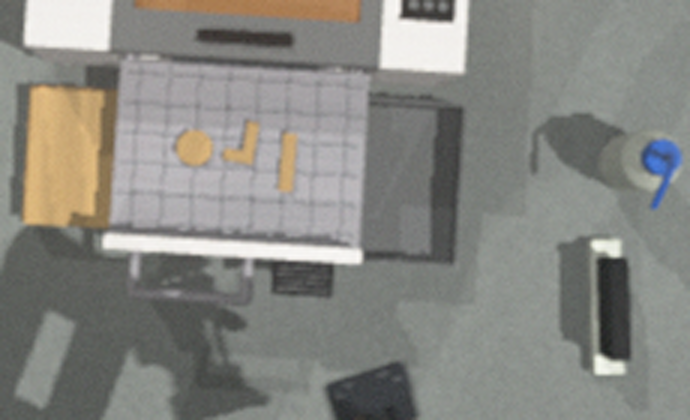

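View pics/s6.png

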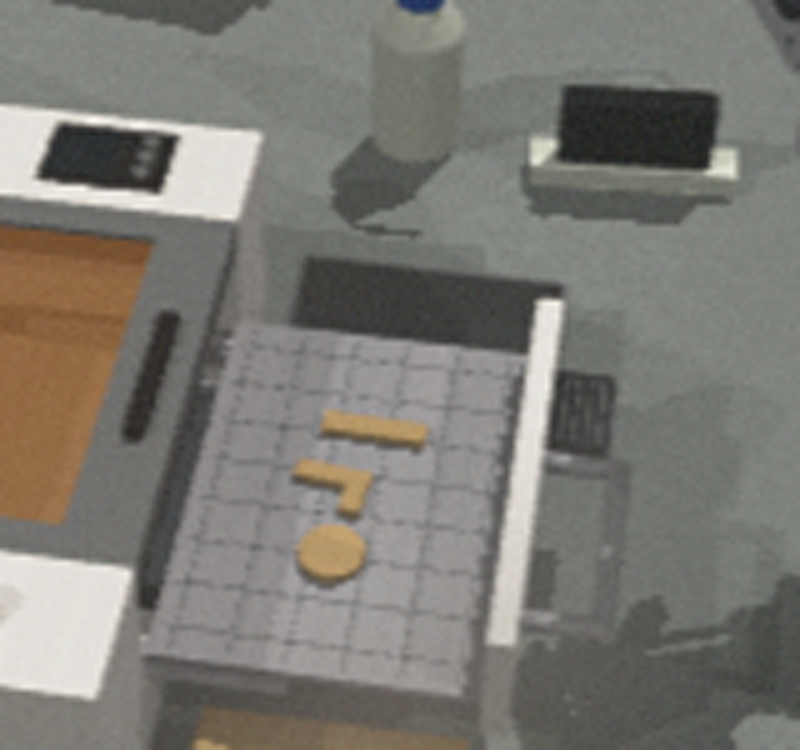

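```bash
python3 - <<'E'
from h import *
t=cv2.imread("pics/t6f.png");s=cv2.imread("pics/s6f.png")
T=lambda u,v,z:ray("top",(165+(u+.5)/3-.5,140+(v+.5)/3-.5),z)
S=lambda u,v,z:ray("side",(190+(u+.5)/5-.5,110+(v+.5)/5-.5),z)
pr=lambda n,*p: print(n,[np.round(x,4).tolist() for x in p])
pr("plate corners rl, rr, fr(panel), fl",T(122,60,.082),T(370,72,.082),T(362,240,.082))
pr("plate S rr, rl, fr, fl",S(243,325,.082),S(145,655,.082),S(525,352,.082),S(462,690,.082))
pr("panel top front edge ends",T(104,248,.128),T(362,262,.128))
pr("paddle",T(302,279,.098),S(585,413,.098))
pr("handle",T(132,291,.112),T(250,299,.112),S(625,462,.112),S(608,633,.112))
pr("disc",T(194,147,.088),S(331,550,.088)); pr("angle",T(240,143,.088)); pr("strip",T(287,162,.088))
pr("disc left edge",T(176,147,.088))
def mask(im,n,f,roi):
    m=f(im.astype(int));M=np.zeros(m.shape,np.uint8);x0,y0,x1,y1=roi;M[y0:y1,x0:x1]=m[y0:y1,x0:x1]
    k,l,stt,c=cv2.connectedComponentsWithStats(M);i=1+np.argmax(stt[1:,4]);p=np.argwhere(l==i)[:,::-1].astype(np.float32)
    rr=cv2.minAreaRect(p);print(n,stt[i],np.round(c[i],2),rr);return rr
mask(t,"rib top",lambda a:a.max(2)<45,(355,210,385,275))
rr=mask(s,"rib side",lambda a:a.max(2)<55,(295,120,345,150))
mask(s,"sole side",lambda a:a.min(2)>150,(290,125,345,160))
mask(t,"sole top",lambda a:a.min(2)>150,(355,210,385,275))
E
```

```text
plate corners rl, rr, fr(panel), fl [[0.6835, 0.1497, 0.082], [0.6743, -0.0995, 0.082], [0.5056, -0.0927, 0.082]]
plate S rr, rl, fr, fl [[0.6717, -0.096, 0.082], [0.6872, 0.1518, 0.082], [0.5052, -0.0925, 0.082], [0.5235, 0.1552, 0.082]]
panel top front edge ends [[0.4958, 0.1596, 0.128], [0.4848, -0.0897, 0.128]]
paddle [[0.4667, -0.0327, 0.098], [0.4694, -0.0317, 0.098]]
handle [[0.4539, 0.1334, 0.112], [0.4473, 0.0183, 0.112], [0.4473, 0.0159, 0.112], [0.4529, 0.1338, 0.112]]
disc [[0.5965, 0.076, 0.088], [0.5996, 0.0755, 0.088]]
angle [[0.601, 0.0302, 0.088]]
strip [[0.5825, -0.0169, 0.088]]
disc left edge [[0.5963, 0.094, 0.088]]
rib top [366 244   3  14  23] [366.61 251.22] ((367.0, 250.5), (13.0, 2.0), 90.0)
rib side [302 128  31  16 427] [317.16 135.09] ((317.0241394042969, 135.08966064453125), (30.12439727783203, 14.504340171813965), 3.3664605617523193)
sole side [331 140   7   6  30] [334.43 142.57] ((334.0, 142.5), (5.0, 6.0), 90.0)
sole top [363 258  11   7  60] [367.42 261.67] ((368.0, 261.0), (6.0, 10.0), 90.0)
```

```bash
python3 - <<'E'
from h import *
for z in(.06,.067,.08,.09,.1): print(z,(proj("side",[.592,.0795,z])-[210,150])*6, "s1", (proj("side",[.575,.094,z+.1148])-[190,110])*4)
st(); 
# predicted sim: does the FK depend? 
E
python3 - <<'E'
from h import *
crop(snapshot("side"),290,110,430,230,5,"s7.png")
for p in([.3207,-.1052,.1907],[.3207,-.1052,.2157]): print((proj("side",p)-[290,110])*5)
E
```

```text
0.06 [290.56825362 466.10250895] s1 [299.1229417  374.20969509]
0.067 [290.64338159 456.19157541] s1 [299.29136115 366.61491149]
0.08 [290.78456981 437.56592976] s1 [299.60818783 352.3277844 ]
0.09 [290.89467538 423.04072703] s1 [299.85555128 341.17306392]
0.1 [291.00611064 408.34011209] s1 [300.10615786 329.8720965 ]
t 8.85 p [ 0.3211 -0.1073  0.1896] head 17.96 tilt [-0.001 -0.002 -1.   ] F [-0.1 -0.   0.2] w 0.0752
[375.42543634 219.43069171]
[383.55788121 184.40407736]
```

View pics/s7.png

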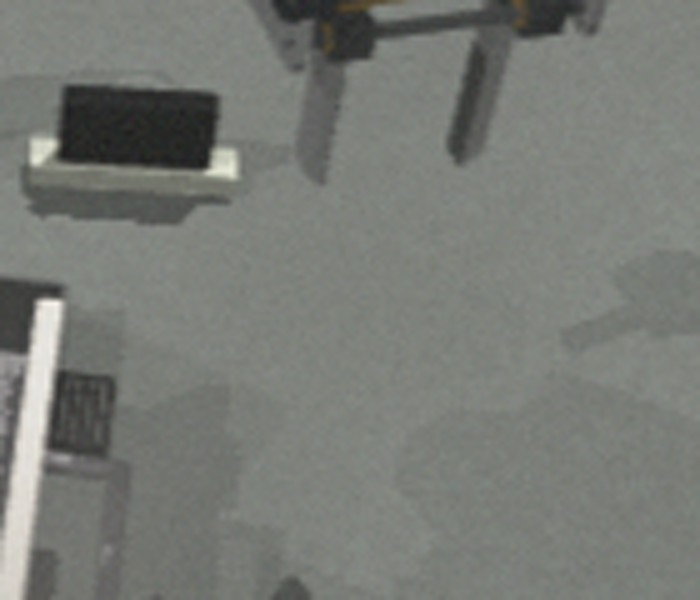

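Call:
arm_command:
  increments:
    - [1,0,0,0,8.1]
    - [1,0,0,0,8.1]
    - [1,0,0,0,8.1]
    - [1,0,0,0,8.1]
    - [1,0,0,0,8.1]
    - [1,0,0,0,8.1]
    - [1,0,0,0,8.1]
    - [1,0,0,0,8.1]
    - [1,0,0,0,8.1]
    - [1,0,0,0,8.1]
    - [1,0,0,0,8.1]
    - [1,0,0,0,8.1]
    - [1,3.5,-1.5,0.5,8.1]
    - [1,3.5,-1.5,1,0]
    - [1,3.5,-1.5,1,0]
    - [1,3.5,-1.5,1,0]
    - [1,3.5,-1.5,1,0]
    - [1,3.5,-1.5,1,0]
    - [1,3.5,-1.5,1,0]
    - [1,0,0,0,0]

```text
time: 10.9
eef_pos: [0.4442, -0.3414, 0.1208]
tcp_rot: [[0.049, -0.999, -0.005], [-0.999, -0.049, 0.004], [-0.004, 0.005, -1.0]]
contact_force: [0.1, 0.6, -0.2]
gripper_width: 0.094
```

```bash
python3 - <<'E'
from h import *
to([.4395,-.353,-.01])
t=snapshot("top");s=snapshot("side")
crop(t,300,180,440,300,5,"t8.png");crop(s,270,90,390,180,6,"s8.png")
E
```

```text
t 10.9 p [ 0.4442 -0.3414  0.1208] head -87.17 tilt [-0.005  0.004 -1.   ] F [ 0.1  0.6 -0.2] w 0.094
tool delta cm [ 1.19  0.46 13.08]
```

View pics/s8.png

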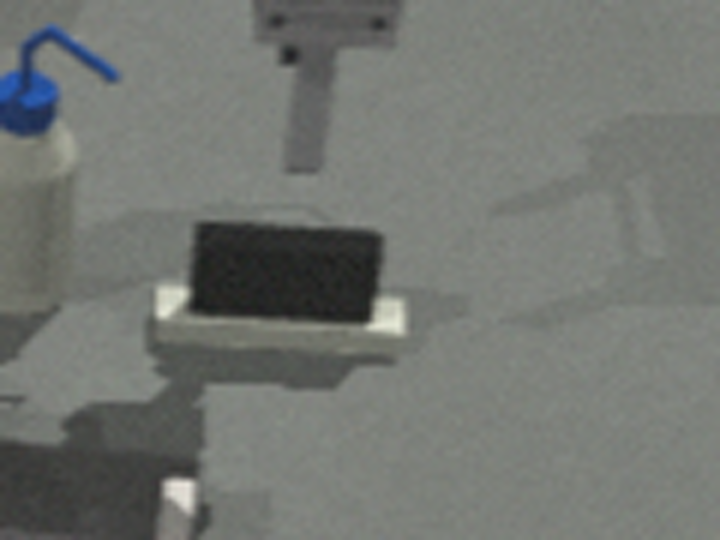

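View pics/t8.png

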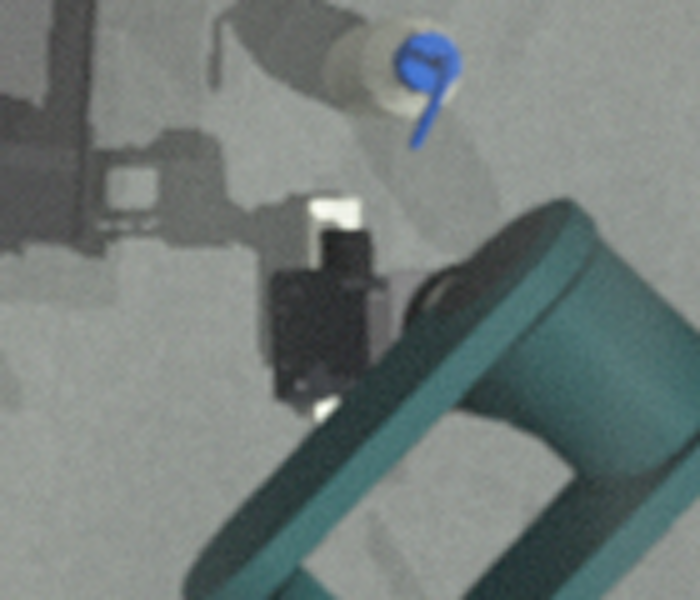

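Call:
arm_command:
  increments:
    - [1,0.6,0.2,0,0]
    - [1,0.6,0.2,0,0]
    - [1,0,0,2,0]
    - [1,0,0,3,0]
    - [1,0,0,3,0]
    - [1,0,0,2,0]
    - [1,0,0,1,0]
    - [1,0,0,0.8,0]
    - [1,0,0,0.7,0]
    - [1,0,0,0.5,0]
    - [1,0,0,0,0]

```text
time: 12.1
eef_pos: [0.4404, -0.3525, -0.0052]
tcp_rot: [[0.052, -0.999, 0.0], [-0.999, -0.052, 0.0], [-0.0, -0.0, -1.0]]
contact_force: [-0.4, 0.3, 0.4]
gripper_width: 0.0938
```

```bash
python3 - <<'E'
from h import *
to([.4395,-.353,-.01])
s=snapshot("side")
crop(s,270,90,390,180,6,"s9.png")
E
```

```text
t 12.1 p [ 0.4404 -0.3525 -0.0052] head -87.03 tilt [ 0.  0. -1.] F [-0.4  0.3  0.4] w 0.0938
tool delta cm [0.05 0.09 0.48]
```

View pics/s9.png

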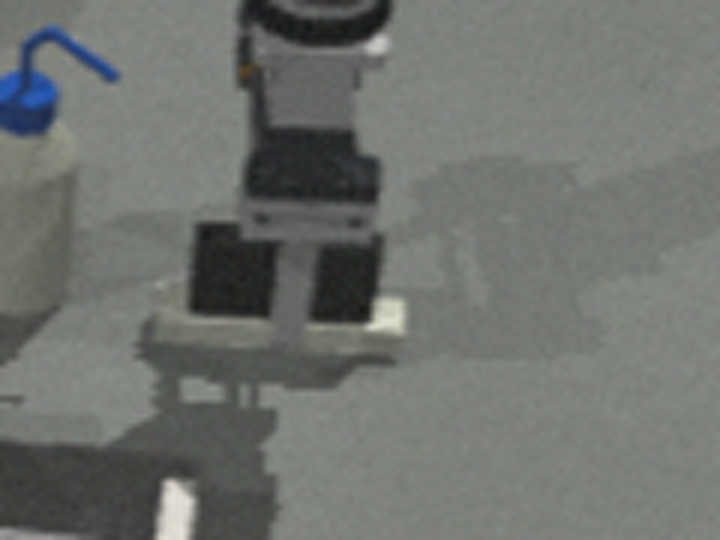

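Call:
arm_command:
  increments:
    - [1,0,0,0.4,0]
    - [0,0,0,0,0]
    - [0,0,0,0,0]
    - [0,0,0,0,0]
    - [0,0,0,0,0]
    - [0,0,0,0,0]
    - [0,0,0,0,0]
  grip_force: 45

```text
time: 12.85
eef_pos: [0.4405, -0.3525, -0.0091]
tcp_rot: [[0.052, -0.999, 0.0], [-0.999, -0.052, 0.0], [-0.0, -0.0, -1.0]]
contact_force: [0.1, -0.3, 0.1]
gripper_width: 0.0494
```

```bash
python3 - <<'E'
from h import *
st()
s=snapshot("side")
crop(s,270,90,390,180,6,"s10.png")
E
```

```text
t 12.85 p [ 0.4405 -0.3525 -0.0091] head -87.03 tilt [ 0.  0. -1.] F [ 0.1 -0.3  0.1] w 0.0494
```

View pics/s10.png

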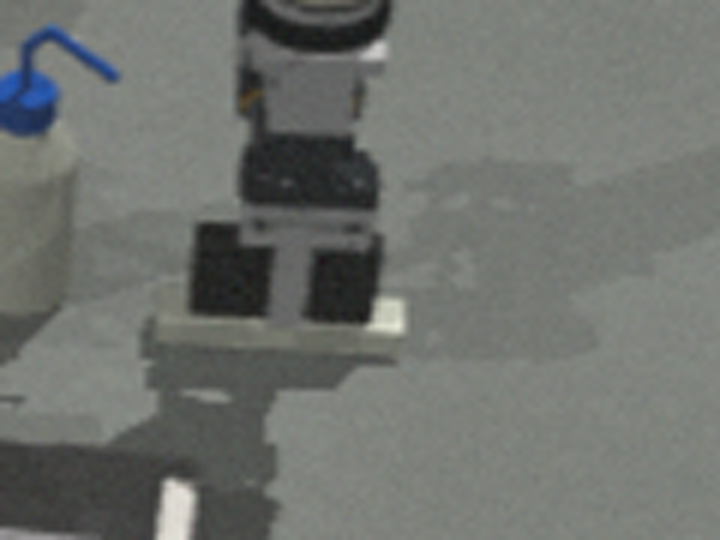

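Still closing; wait longer.

Call:
arm_command:
  increments:
    - [0,0,0,0,0]
    - [0,0,0,0,0]
    - [0,0,0,0,0]
    - [0,0,0,0,0]
    - [0,0,0,0,0]
    - [0,0,0,0,0]

```text
time: 13.5
eef_pos: [0.4405, -0.3527, -0.0091]
tcp_rot: [[0.052, -0.999, 0.0], [-0.999, -0.052, -0.0], [0.0, -0.0, -1.0]]
contact_force: [-0.1, -0.6, -0.1]
gripper_width: 0.0219
```

Call:
arm_command:
  increments:
    - [0,0,0,-2,0]
    - [0,0,0,-4,0]
    - [0,0,0,-5,0]
    - [0,0,0,-5,5.5]
    - [0,-3.5,0,-0.5,0]
    - [0,-4.1,0,0,0]
    - [0,-4.1,0,0,0]
    - [0,-4.1,0,0,0]
    - [0,-4.1,0,0,0]
    - [0,-4.1,0,0,0]
    - [0,-4.1,-1,0,0]
    - [0,-4.1,-1.8,0,0]
    - [0,-4.1,-1.8,0,0]
    - [0,-4.1,-1.8,0,0]
    - [0,-4.1,-1.8,0,0]
    - [0,-4.1,-1.8,0,0]
    - [0,0,-1.8,0,0]
    - [0,0,-1.8,0,0]
    - [0,0,0,0,0]

```text
time: 15.4
eef_pos: [0.5984, 0.1273, 0.154]
tcp_rot: [[-0.044, -0.999, -0.002], [-0.999, 0.044, -0.0], [0.0, 0.002, -1.0]]
contact_force: [-0.3, 0.6, -2.7]
gripper_width: 0.0216
```

```bash
python3 - <<'E'
from h import *
to([.598,.128,.073])
t=snapshot("top");s=snapshot("side")
crop(t,165,120,335,240,4,"t11.png");crop(s,190,110,350,260,5,"s11.png")
E
```

```text
t 15.4 p [0.5984 0.1273 0.154 ] head -92.5 tilt [-0.002 -0.    -1.   ] F [-0.3  0.6 -2.7] w 0.0216
tool delta cm [-0.07  0.02  8.1 ]
```

View pics/s11.png

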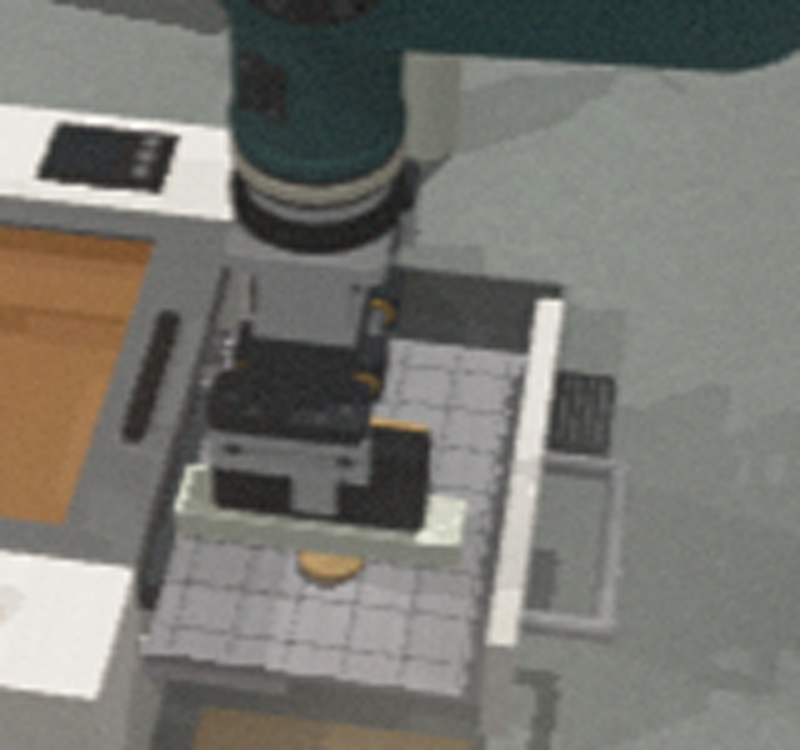

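View pics/t11.png

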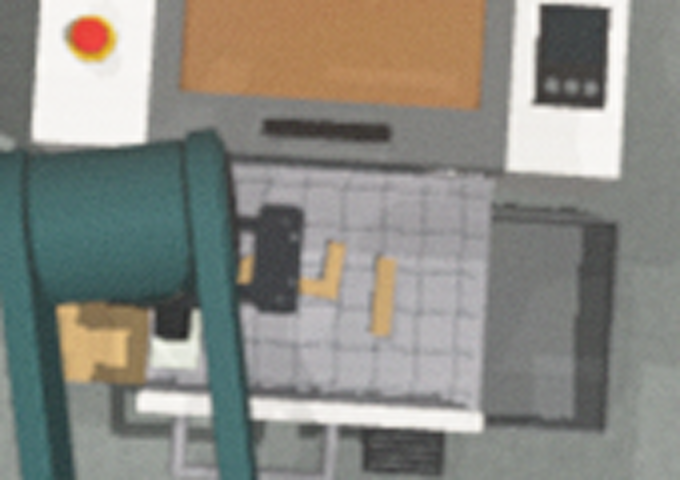

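```bash
python3 - <<'E'
from h import *
S=lambda u,v,z:ray("side",(190+(u+.5)/5-.5,110+(v+.5)/5-.5),z)
T=lambda u,v,z:ray("top",(165+(u+.5)/4-.5,120+(v+.5)/4-.5),z)
print(S(176,516,.181),S(463,543,.181), T(150,365,.181),T(195,368,.181))
E
```

```text
[0.667937   0.14105632 0.181     ] [0.52815917 0.14212331 0.181     ] [0.52859074 0.14642834 0.181     ] [0.52682716 0.11507536 0.181     ]
```

Call:
arm_command:
  increments:
    - [0,0,0,2,0]
    - [0,0,0,2.5,0]
    - [0,0,0,2,0]
    - [0,0,0,1,0]
    - [0,0,0,0.4,0]
    - [0,0,0,0,0]

```text
time: 16.1
eef_pos: [0.5974, 0.1269, 0.0771]
tcp_rot: [[-0.044, -0.999, -0.0], [-0.999, 0.044, 0.0], [-0.0, 0.0, -1.0]]
contact_force: [0.0, -0.1, -2.8]
gripper_width: 0.0219
```

```bash
python3 - <<'E'
from h import *
to([.598,.128,.073])
s=snapshot("side")
crop(s,190,110,350,260,5,"s12.png")
E
```

```text
t 16.1 p [0.5974 0.1269 0.0771] head -92.54 tilt [-0.  0. -1.] F [ 0.  -0.1 -2.8] w 0.0219
tool delta cm [-0.11 -0.05  0.41]
```

View pics/s12.png

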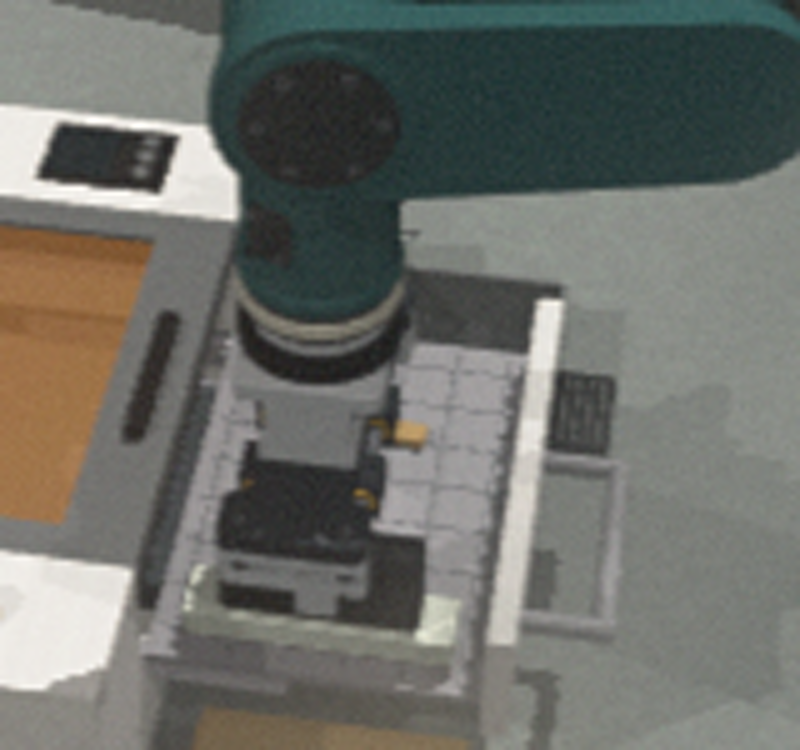

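Call:
arm_command:
  increments:
    - [0,0,0,0.2,0]
    - [0,0,0,0.1,0]
    - [0,0,0,0,0]

```text
time: 16.45
eef_pos: [0.598, 0.1271, 0.0744]
tcp_rot: [[-0.044, -0.999, 0.001], [-0.999, 0.044, 0.0], [-0.0, -0.001, -1.0]]
contact_force: [-0.1, -0.1, -2.9]
gripper_width: 0.0216
```

Call:
arm_command:
  increments:
    - [0,0.6,0,0,0]
    - [0,1.2,0,0,0]
    - [0,1.2,0,0,0]
    - [0,1.2,0,0,0]
    - [0,1.2,0,0,0]
    - [0,1.2,0,0,0]
    - [0,1.2,0,0,0]
    - [0,1.2,0,0,0]
    - [0,1.2,0,0,0]
    - [0,1.2,0,0,0]
    - [0,1.2,0,0,0]
    - [0,1.2,0,0,0]
    - [0,0,0,0,0]

```text
time: 17.75
eef_pos: [0.5916, -0.0128, 0.0738]
tcp_rot: [[-0.046, -0.999, -0.0], [-0.999, 0.046, -0.001], [0.001, 0.0, -1.0]]
contact_force: [-0.2, 0.2, -2.0]
gripper_width: 0.0214
```

```bash
python3 - <<'E'
from h import *
to([.588,-.09,.0744])
t=snapshot("top");s=snapshot("side")
crop(t,165,120,335,240,4,"t13.png");crop(s,190,110,350,260,5,"s13.png")
E
```

```text
t 17.75 p [ 0.5916 -0.0128  0.0738] head -92.65 tilt [-0.    -0.001 -1.   ] F [-0.2  0.2 -2. ] w 0.0214
tool delta cm [ 7.73  0.   -0.05]
```

View pics/t13.png

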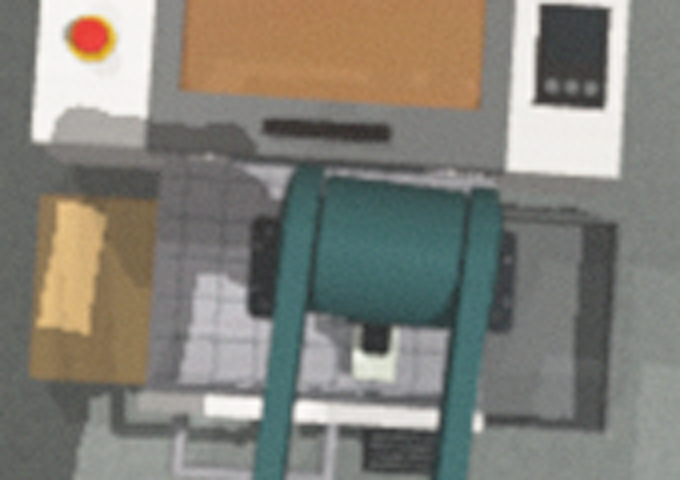

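View pics/s13.png

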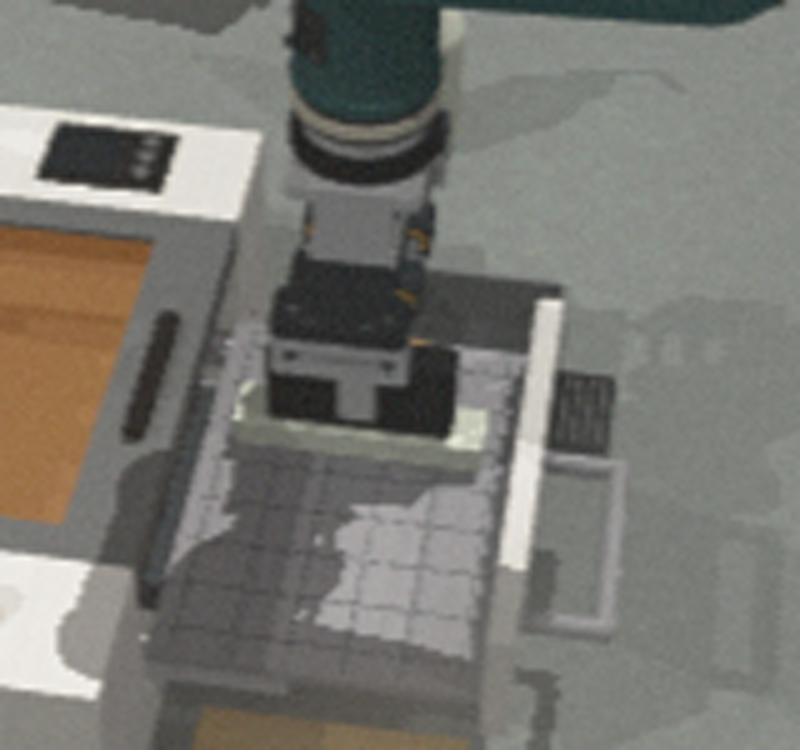

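Nothing left behind the scraper; continue over the edge.

Call:
arm_command:
  increments:
    - [0,0.9,0,0,0]
    - [0,0.9,0,0,0]
    - [0,0.9,0,0,0]
    - [0,0.9,0,0,0]
    - [0,0.9,0,0,0]
    - [0,0.9,0,0,0]
    - [0,0.9,0,0,0]
    - [0,0.9,0,0,0]
    - [0,0.8,0,0,0]
    - [0,0.4,0,0,0]
    - [0,0,0,0,0]
    - [0,0,0,0,0]

```text
time: 19.05
eef_pos: [0.588, -0.0946, 0.0739]
tcp_rot: [[-0.044, -0.999, 0.0], [-0.999, 0.044, 0.0], [-0.0, 0.0, -1.0]]
contact_force: [-1.0, -0.3, -1.8]
gripper_width: 0.0216
```

```bash
python3 - <<'E'
from h import *
st()
t=snapshot("top");s=snapshot("side")
crop(t,165,120,335,240,4,"t14.png");crop(s,190,110,350,260,5,"s14.png")
E
```

```text
t 19.05 p [ 0.588  -0.0946  0.0739] head -92.53 tilt [ 0.  0. -1.] F [-1.  -0.3 -1.8] w 0.0216
```

View pics/t14.png

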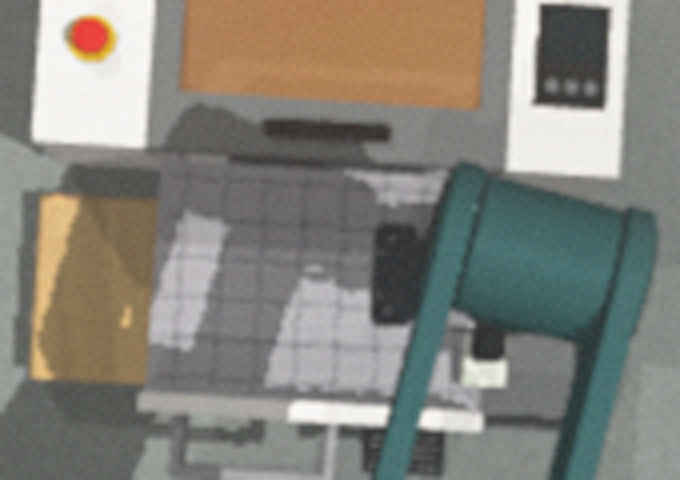

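View pics/s14.png

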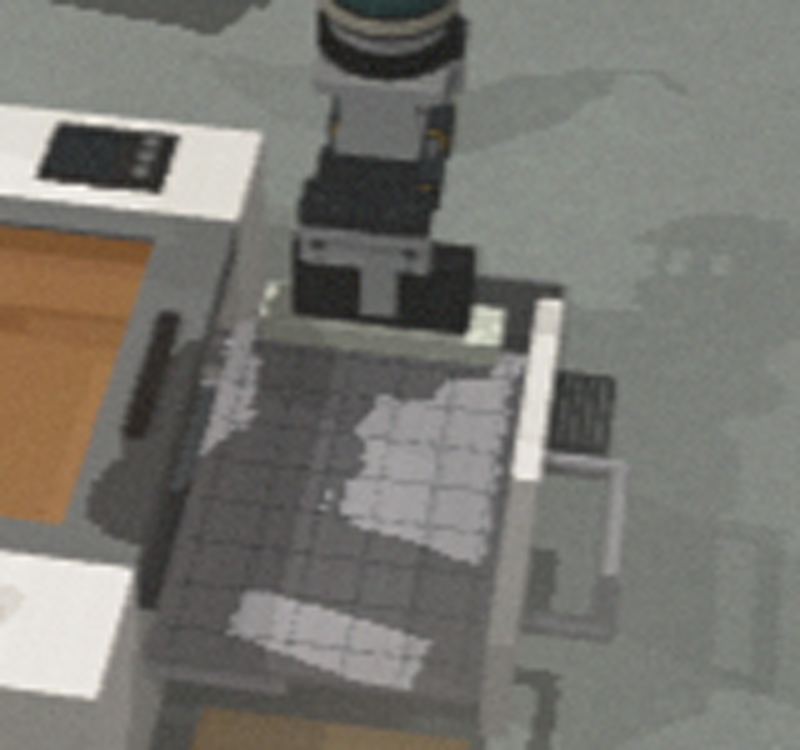

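Call:
arm_command:
  increments:
    - [0,0,0,-2,0]
    - [0,0,0,-4,0]
    - [0,0,0,-3,0]
    - [0,0,2.6,0,0]
    - [0,0,4,0,0]
    - [0,0,4,0,0]
    - [0,2,3,0,0]
    - [0,4,0,0,0]
    - [0,4.1,0,0,0]
    - [0,4.1,0,0,0]
    - [0,4.1,0,0,0]
    - [0,4.1,0,0,0]
    - [0,2.7,0,0,0]
    - [0,1,0,2,-5.5]
    - [0,0,0,3,0]
    - [0,0,0,3,0]
    - [0,0,0,2,0]
    - [0,0,0,0,0]

```text
time: 20.95
eef_pos: [0.4385, -0.3471, 0.0598]
tcp_rot: [[0.052, -0.999, -0.006], [-0.999, -0.052, 0.006], [-0.006, 0.006, -1.0]]
contact_force: [-0.3, 0.4, -2.5]
gripper_width: 0.0218
```

```bash
python3 - <<'E'
from h import *
to([.4405,-.353,-.0085])
t=snapshot("top");s=snapshot("side")
crop(t,165,120,335,240,4,"t15.png");crop(s,200,80,360,230,5,"s15.png")
E
```

```text
t 20.95 p [ 0.4385 -0.3471  0.0598] head -87.01 tilt [-0.006  0.006 -1.   ] F [-0.3  0.4 -2.5] w 0.0218
tool delta cm [ 0.64 -0.21  6.82]
```

View pics/t15.png

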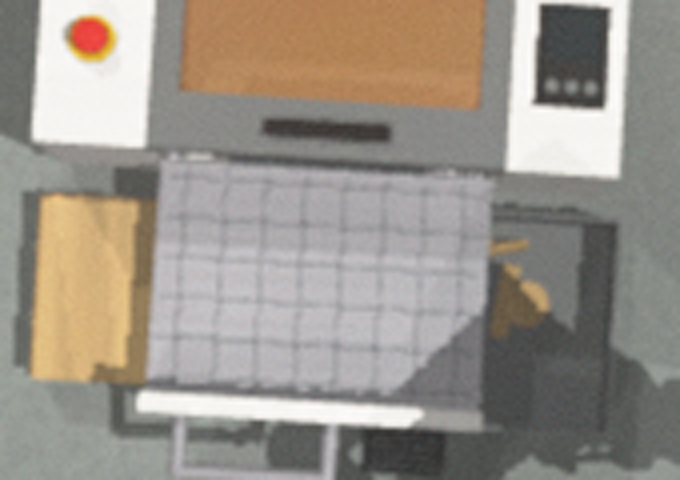

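View pics/s15.png

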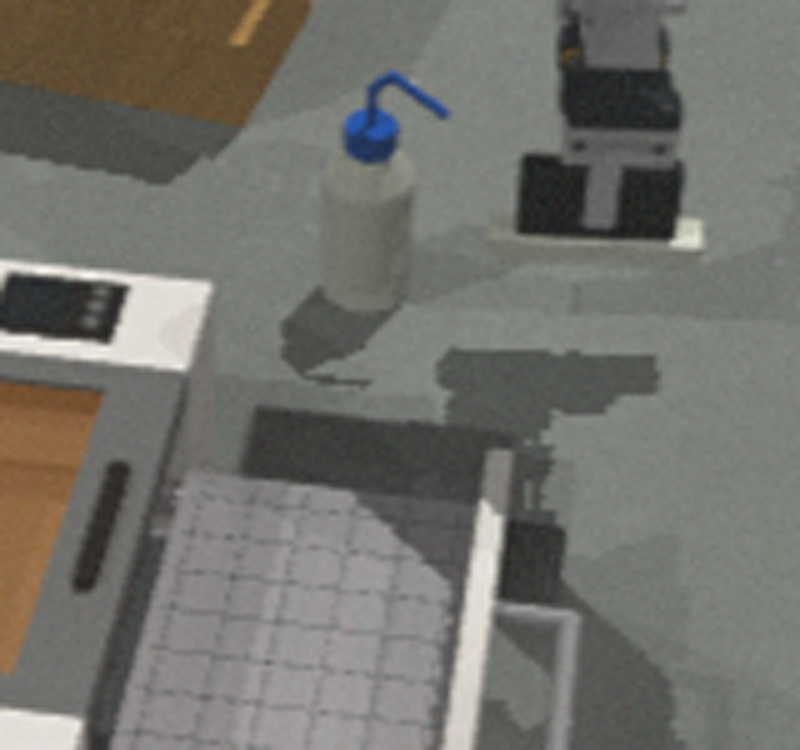

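Call:
arm_command:
  increments:
    - [0,0.6,-0.2,0,0]
    - [0,0,0,2,0]
    - [0,0,0,2,0]
    - [0,0,0,1.5,0]
    - [0,0,0,0.8,0]
    - [0,0,0,0.3,0]
    - [0,0,0,0,0]

```text
time: 21.75
eef_pos: [0.4431, -0.3557, -0.0018]
tcp_rot: [[0.052, -0.999, 0.0], [-0.999, -0.052, -0.0], [0.0, -0.0, -1.0]]
contact_force: [-0.7, -0.4, -2.5]
gripper_width: 0.0215
```

Call:
arm_command:
  increments:
    - [0,0,0,0.4,0]
    - [0,0,0,0.2,0]
    - [0,0,0,0.1,0]
    - [0,0,0,0,0]

```text
time: 22.15
eef_pos: [0.443, -0.3555, -0.009]
tcp_rot: [[0.052, -0.999, 0.0], [-0.999, -0.052, -0.0], [0.0, -0.0, -1.0]]
contact_force: [-0.6, -0.6, -2.8]
gripper_width: 0.0215
```

Call:
arm_command:
  increments:
    - [0,0,0,0.1,0]
    - [0,0,0,0.05,0]
    - [0,0,0,0,0]

```text
time: 22.45
eef_pos: [0.4431, -0.3556, -0.0091]
tcp_rot: [[0.052, -0.999, 0.001], [-0.999, -0.052, -0.001], [0.001, -0.001, -1.0]]
contact_force: [-2.0, 1.2, 5.5]
gripper_width: 0.0215
```

Call:
arm_command:
  increments:
    - [1,0,0,0,0]
    - [1,0,0,0,0]
    - [1,0,0,0,0]
    - [1,0,0,0,0]
    - [1,0,0,0,0]
    - [1,0,0,0,0]
    - [1,0,0,-1,0]
    - [1,0,0,-2,0]
    - [1,0,0,-3,0]
    - [1,0,0,-4,0]
    - [1,0,0,-3,0]
    - [0,0,0,0,5.5]
    - [0,-3,-0.2,0,0]
    - [0,-4,-0.2,0,0]
    - [0,-4,-0.2,0,0]
    - [0,-4,-0.2,0,0]
    - [0,-4,-0.2,0,0]
    - [0,-4,-0.2,0,0]
    - [0,-4,-0.2,0,0]
    - [0,-4,-0.2,0,0]

```text
time: 24.45
eef_pos: [0.4727, -0.0449, 0.1205]
tcp_rot: [[-0.044, -0.999, 0.002], [-0.999, 0.044, -0.0], [0.0, -0.002, -1.0]]
contact_force: [0.6, 0.1, -1.8]
gripper_width: 0.0253
```

```bash
python3 - <<'E'
from h import *
to([.474,-.032,.07])
t=snapshot("top");s=snapshot("side")
crop(t,205,120,405,270,4,"t16.png");crop(s,200,80,360,230,5,"s16.png")
for z in(.07,.08,.088,.1,.11): print(z,ray("side",(321.4,129.2),z)) #bracket bottom s9, reported z -.005
E
```

```text
t 24.45 p [ 0.4727 -0.0449  0.1205] head -92.54 tilt [ 0.002 -0.    -1.   ] F [ 0.6  0.1 -1.8] w 0.0253
tool delta cm [-1.29 -0.06  5.05]
0.07 [ 0.43011413 -0.35470196  0.07      ]
0.08 [ 0.43097344 -0.34185812  0.08      ]
0.088 [ 0.43166089 -0.33158304  0.088     ]
0.1 [ 0.43269207 -0.31617044  0.1       ]
0.11 [ 0.43355138 -0.3033266   0.11      ]
```

View pics/t16.png

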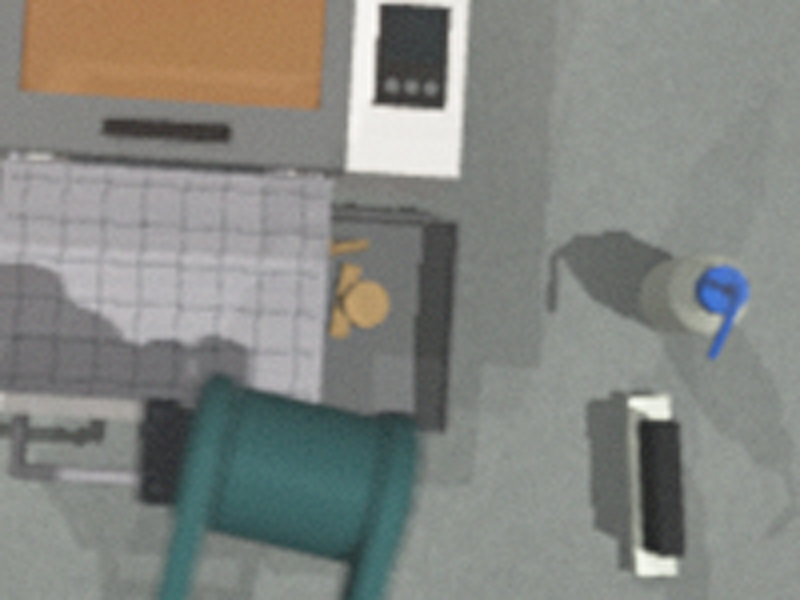

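View pics/s16.png

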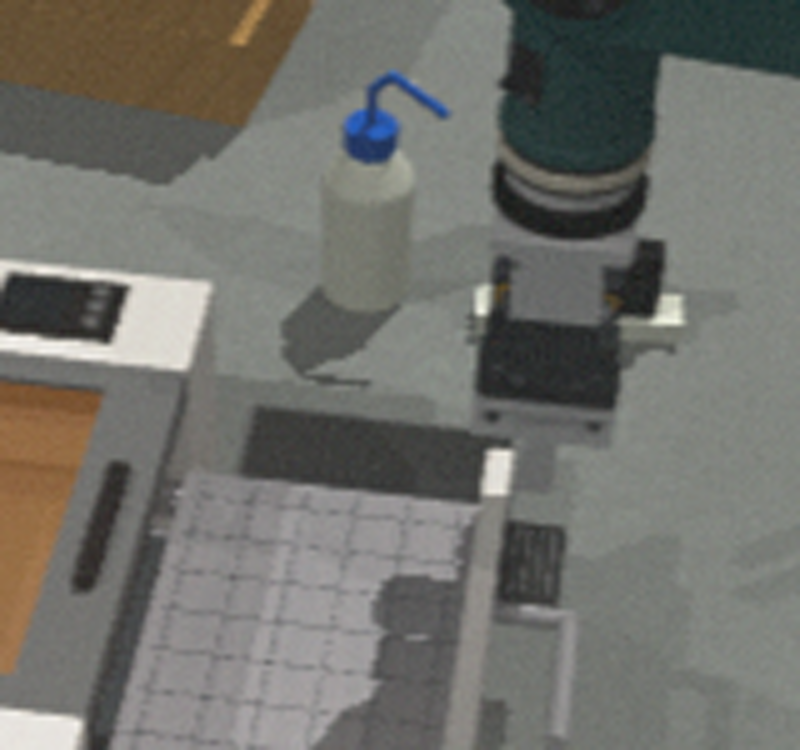

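```bash
python3 - <<'E'
from h import *
crop(snapshot("top"),280,170,320,210,14,"t17.png")
print([ray("top",p,z) for p,z in (((297,180.7),.005),((288,182),.04),((297,180.7),.03))])
E
```

```text
[array([ 0.62874912, -0.13420574,  0.005     ]), array([ 0.62183731, -0.10303988,  0.04      ]), array([ 0.62692232, -0.13187804,  0.03      ])]
```

View pics/t17.png

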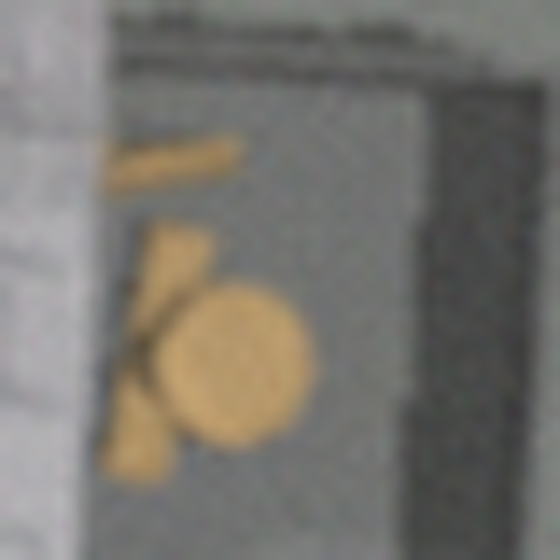

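Call:
arm_command:
  increments:
    - [0,-0.6,0,1,0]
    - [0,-0.7,0,1.2,0]
    - [0,0,0,1,0]
    - [0,0,0,0.8,0]
    - [0,0,0,0.5,0]
    - [0,0,0,0,0]

```text
time: 25.2
eef_pos: [0.4723, -0.0337, 0.0731]
tcp_rot: [[-0.045, -0.999, -0.002], [-0.999, 0.045, 0.0], [-0.0, 0.002, -1.0]]
contact_force: [0.1, 0.2, 1.3]
gripper_width: 0.0005
```

```bash
python3 - <<'E'
from h import *
st()
crop(snapshot("side"),260,110,340,200,6,"s18.png")
E
```

```text
t 25.2 p [ 0.4723 -0.0337  0.0731] head -92.58 tilt [-0.002  0.    -1.   ] F [0.1 0.2 1.3] w 0.0005
```

View pics/s18.png

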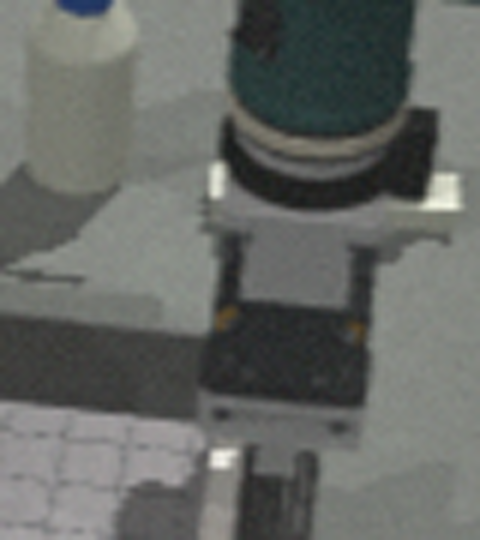

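Call:
arm_command:
  increments:
    - [0,0,0,0.3,0]
    - [0,0,0,0.3,0]
    - [0,0,0,0,0]

```text
time: 25.55
eef_pos: [0.473, -0.0334, 0.0682]
tcp_rot: [[-0.044, -0.999, -0.0], [-0.999, 0.044, 0.0], [-0.0, 0.0, -1.0]]
contact_force: [-0.7, 0.2, -0.1]
gripper_width: 0.0005
```

```bash
python3 - <<'E'
from h import *
st()
crop(snapshot("side"),260,150,340,240,6,"s19.png")
E
```

```text
t 25.55 p [ 0.473  -0.0334  0.0682] head -92.53 tilt [-0.  0. -1.] F [-0.7  0.2 -0.1] w 0.0005
```

View pics/s19.png

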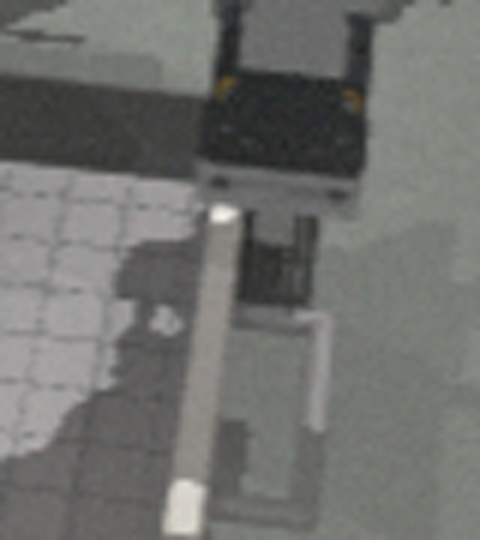

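Call:
arm_command:
  increments:
    - [0,0,0,0.3,0]
    - [0,0,0,0.3,0]
    - [0,0,0,0,0]

```text
time: 25.9
eef_pos: [0.4727, -0.0333, 0.0618]
tcp_rot: [[-0.044, -0.999, -0.001], [-0.999, 0.044, 0.0], [-0.0, 0.001, -1.0]]
contact_force: [0.2, -0.2, -0.5]
gripper_width: 0.0003
```

Call:
arm_command:
  increments:
    - [0,0,0,0.3,0]
    - [0,0,0,0.3,0]
    - [0,0,0,0,0]

```text
time: 26.2
eef_pos: [0.4733, -0.0335, 0.0567]
tcp_rot: [[-0.044, -0.999, 0.001], [-0.999, 0.044, -0.0], [0.0, -0.001, -1.0]]
contact_force: [-1.2, -0.3, 3.5]
gripper_width: 0.0006
```

Call:
arm_command:
  increments:
    - [0,0,0,0.3,0]
    - [0,0,0,0.3,0]
    - [0,0,0,0,0]

```text
time: 26.5
eef_pos: [0.4735, -0.0335, 0.051]
tcp_rot: [[-0.044, -0.999, 0.001], [-0.999, 0.044, -0.0], [0.0, -0.001, -1.0]]
contact_force: [-1.9, 1.1, 7.1]
gripper_width: 0.0005
```

Call:
arm_command:
  increments:
    - [0,0,-0.4,0.2,0]
    - [0,0,-0.6,0,0]
    - [0,0,-0.8,0,0]
    - [0,0,-0.8,0,0]
    - [0,0,-0.8,0,0]
    - [0,0,-0.8,0,0]
    - [0,0,-0.8,0,0]
    - [0,0,0,0,0]

```text
time: 27.3
eef_pos: [0.5264, -0.0363, 0.0508]
tcp_rot: [[-0.044, -0.999, 0.007], [-0.999, 0.044, -0.001], [0.001, -0.007, -1.0]]
contact_force: [1.5, -0.2, 8.5]
gripper_width: -0.0
```

```bash
python3 - <<'E'
from h import *
st()
crop(snapshot("side"),210,110,340,235,5,"s20.png")
crop(snapshot("top"),165,120,335,240,4,"t20.png")
E
```

```text
t 27.3 p [ 0.5264 -0.0363  0.0508] head -92.53 tilt [ 0.007 -0.001 -1.   ] F [ 1.5 -0.2  8.5] w -0.0
```

View pics/s20.png

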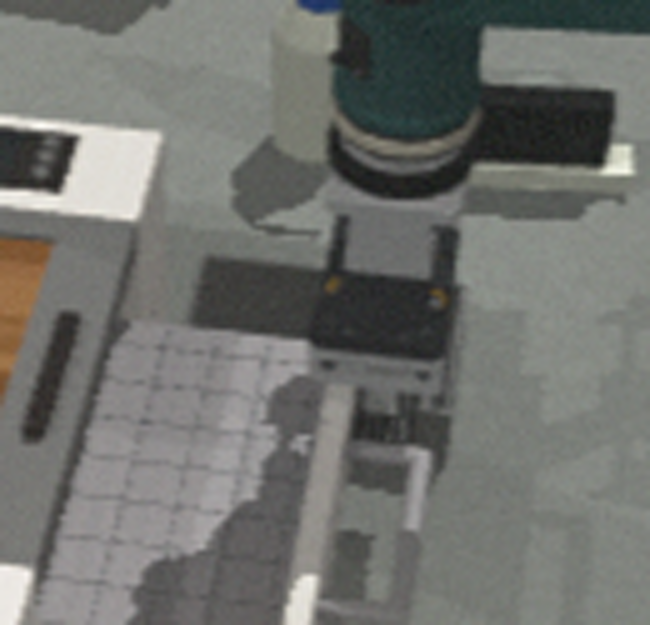

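View pics/t20.png

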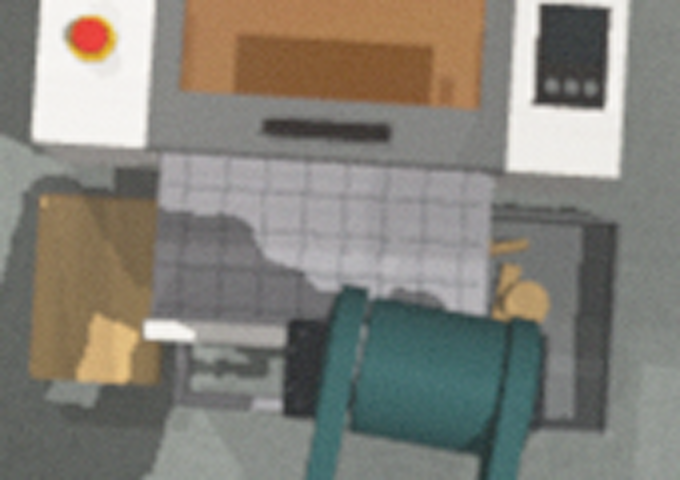

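Call:
arm_command:
  increments:
    - [0,0,-0.5,-0.7,0]
    - [0,0,-0.8,-0.7,0]
    - [0,0,-1,-0.7,0]
    - [0,0,-1,0,0]
    - [0,0,-1,0,0]
    - [0,0,-1,0,0]
    - [0,0,-1,0,0]
    - [0,0,-1,0,0]
    - [0,0,-1,0,0]
    - [0,0,-1,0,0]
    - [0,0,-0.7,0,0]
    - [0,0,-0.5,0,0]
    - [0,0,0,0,0]

```text
time: 28.7
eef_pos: [0.6292, -0.04, 0.0694]
tcp_rot: [[-0.044, -0.999, 0.002], [-0.999, 0.044, 0.001], [-0.001, -0.002, -1.0]]
contact_force: [0.1, 0.1, 0.2]
gripper_width: 0.0006
```

```bash
python3 - <<'E'
from h import *
st()
crop(snapshot("side"),190,110,320,235,5,"s21.png")
crop(snapshot("top"),165,120,335,240,4,"t21.png")
E
```

```text
t 28.7 p [ 0.6292 -0.04    0.0694] head -92.52 tilt [ 0.002  0.001 -1.   ] F [0.1 0.1 0.2] w 0.0006
```

View pics/s21.png

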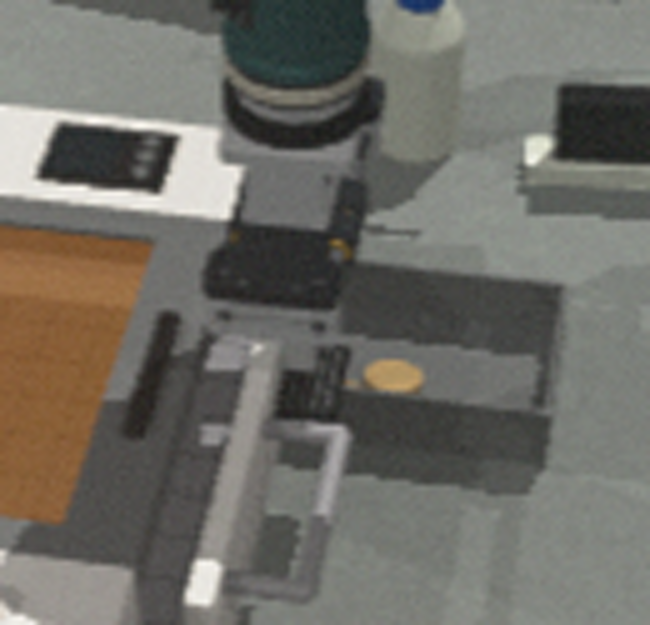

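View pics/t21.png

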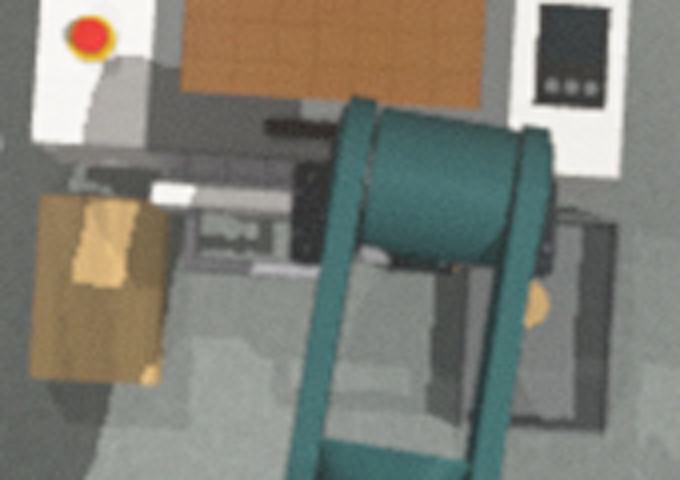

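Call:
arm_command:
  increments:
    - [0,0,-0.5,-0.3,0]
    - [0,0,-0.5,-0.3,0]
    - [0,0,-0.5,0,0]
    - [0,0,-0.4,0,0]
    - [0,0,-0.3,0,0]
    - [0,0,0,0,0]

```text
time: 29.4
eef_pos: [0.6512, -0.0413, 0.0758]
tcp_rot: [[-0.044, -0.999, 0.002], [-0.999, 0.044, -0.0], [0.0, -0.002, -1.0]]
contact_force: [-0.0, 0.5, 0.8]
gripper_width: 0.0004
```

Call:
arm_command:
  increments:
    - [0,0,-0.3,0,0]
    - [0,0,-0.3,0,0]
    - [0,0,-0.3,0,0]
    - [0,0,0,0,0]

```text
time: 29.8
eef_pos: [0.6517, -0.0414, 0.0759]
tcp_rot: [[-0.044, -0.999, -0.016], [-0.999, 0.044, 0.001], [0.0, 0.016, -1.0]]
contact_force: [-19.1, 1.5, 8.6]
gripper_width: 0.0005
```

Call:
arm_command:
  increments:
    - [0,0,1,0,0]
    - [0,0,1,-0.5,0]
    - [0,0,2,-3,0]
    - [0,0,3,-4,0]
    - [0,0,4,-3,0]
    - [0,0,4,0,0]
    - [0,0,4,0,0]
    - [0,0,4,0,0]
    - [0,0,4,0,0]
    - [0,0,3,0,0]
    - [0,0,0,0,0]

```text
time: 30.9
eef_pos: [0.3576, -0.0283, 0.1816]
tcp_rot: [[-0.045, -0.999, 0.004], [-0.999, 0.045, -0.001], [0.001, -0.004, -1.0]]
contact_force: [0.6, -1.0, 0.2]
gripper_width: 0.0009
```

```bash
python3 - <<'E'
from h import *
st()
t=snapshot("top");crop(snapshot("side"),190,110,350,235,5,"s22.png")
crop(t,165,130,395,280,3,"t22.png")
E
```

```text
t 30.9 p [ 0.3576 -0.0283  0.1816] head -92.56 tilt [ 0.004 -0.001 -1.   ] F [ 0.6 -1.   0.2] w 0.0009
```

View pics/s22.png

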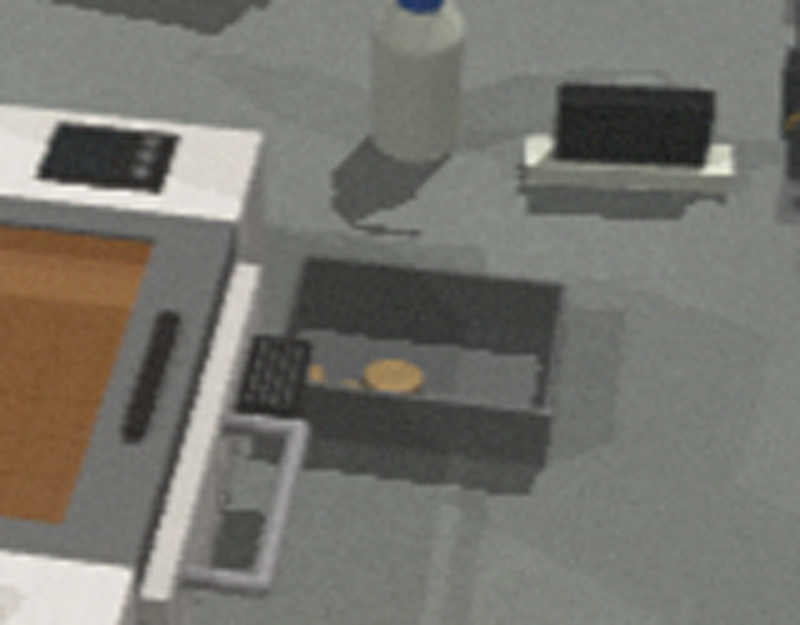

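View pics/t22.png

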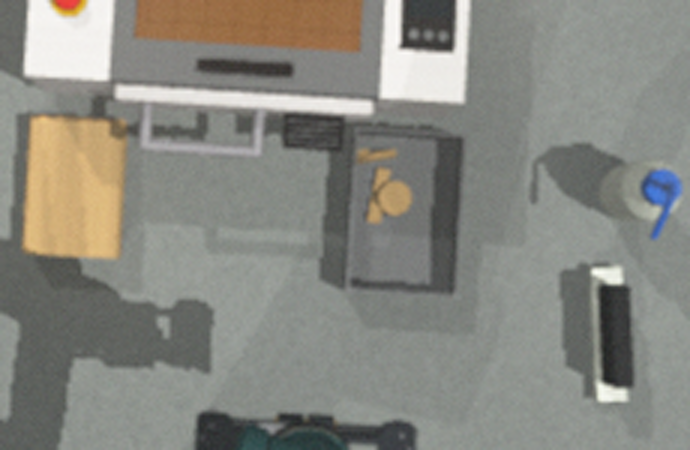

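```bash
python3 - <<'E'
from h import *
a=cv2.imread("pics/top0.png").astype(float).mean(2);b=snapshot("top").astype(float).mean(2)
for c in (206,212,220,250,262,280): print(c,a[156:182,c].astype(int).tolist(),b[156:182,c].astype(int).tolist(),sep="\n")
E
```

```text
206
[117, 109, 107, 125, 183, 222, 218, 217, 194, 143, 109, 111, 118, 126, 131, 125, 128, 119, 91, 84, 88, 102, 117, 120, 115, 123]
[124, 112, 175, 226, 227, 225, 213, 169, 134, 122, 122, 129, 128, 133, 136, 128, 100, 90, 90, 104, 123, 133, 135, 131, 127, 127]
212
[121, 109, 90, 99, 164, 219, 222, 220, 212, 172, 116, 121, 118, 118, 131, 139, 135, 135, 138, 141, 144, 143, 149, 148, 141, 127]
[125, 115, 164, 227, 227, 227, 220, 179, 128, 127, 123, 131, 127, 127, 136, 147, 149, 154, 157, 156, 160, 160, 158, 141, 130, 132]
220
[125, 114, 106, 114, 133, 194, 220, 220, 220, 198, 146, 121, 116, 116, 123, 118, 118, 108, 76, 74, 78, 94, 124, 146, 163, 158]
[134, 120, 128, 195, 229, 230, 226, 209, 157, 135, 133, 137, 135, 130, 137, 127, 109, 92, 89, 110, 142, 159, 172, 165, 141, 127]
250
[114, 123, 123, 110, 103, 114, 140, 204, 224, 220, 219, 196, 141, 131, 134, 137, 150, 157, 160, 161, 165, 165, 164, 165, 165, 168]
[124, 129, 132, 114, 128, 194, 227, 229, 229, 205, 151, 133, 132, 137, 142, 141, 153, 166, 167, 172, 170, 172, 171, 177, 182, 170]
262
[114, 117, 127, 124, 107, 87, 107, 163, 223, 224, 221, 223, 187, 108, 55, 69, 74, 65, 71, 65, 69, 75, 80, 85, 63, 91]
[118, 124, 133, 131, 115, 148, 215, 230, 230, 229, 208, 120, 59, 76, 85, 67, 70, 68, 77, 87, 79, 73, 58, 102, 133, 136]
280
[125, 126, 126, 127, 125, 109, 113, 120, 145, 204, 222, 222, 223, 196, 128, 103, 86, 70, 73, 76, 74, 71, 70, 73, 73, 73]
[133, 132, 133, 130, 131, 118, 146, 210, 229, 229, 230, 206, 143, 111, 100, 83, 78, 83, 82, 84, 80, 81, 86, 82, 85, 86]
```

```bash
python3 - <<'E'
from plant import ticket
print(ticket.sign_off())
E
```

```text
the job is handed in; nothing more can be done
None
```

The laser bed is cleared: all three offcuts are in the bin and the drawer is home. I handed the job in at about 31 s, with no verdict reported.

**What I did**
- I pulled the drawer out to its end stop. A push-back test moved it only about 4 mm at 13 N, so it was locked.
- I swept the offcuts off the plate into the bin in one pass with the scraper, then set the scraper upright within about 4 mm of where it had stood.
- I pressed the paddle at about 7–8.5 N and pushed the drawer in until it stopped hard. It gave about 0.5 mm at 19 N.

**Last checks**
- **Offcuts and plate:** the final pictures show all three offcuts in the bin. The strip appears to lean against the bin's near wall, below the rim. The plate was empty when I last saw all of it, before closing.
- **Scraper:** it is standing upright.
- **Drawer:** its panel sits about 6 mm further in than at the start, and the dark gap behind it is gone.
- **Bystanders:** I never touched the blanks, spool or bottle. The blanks and bottle look unmoved in the final pictures. The spool was outside the frame, so I did not re-check it.

**What disagreed**
- The fingertips turned out to be about 35 mm higher than the reported TCP height. My first grasp on the handle closed on nothing because of this. I worked with that offset from then on.
- I estimated the drawer started about 7 mm ajar from the pull travel but about 6 mm from the pictures, so home is confirmed only to about 1 mm.

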